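# Lock test plugs into the transport rack

### The arm

A 6-joint arm with a two-finger parallel gripper is mounted at the origin on a cart in front of the work surface, level with it; the furniture and walls round the work are solid. World frame = base frame: x ahead of the robot, y to its left, z up, the work surface at z = 0. Lengths are in m, angles in rad, forces in N, time in s.
With the tool pointing down it reaches from about 0.35 to 0.975 m from the base axis. Payload 4.9 kg.
Tool frame: the origin (TCP) lies at the very end of the fingers, on their centre line; the grasp point (between the pads) lies 19 mm behind it; z points along the fingers, y is the line along which they close (so a half turn about z gives the same grasp; the last joint's range is limited). The gripper opens to 85 mm and grips with 20 to 120 N. Pads are 22 mm wide; open, the fingers measure 114 mm over their backs; the gripper's body (76 mm by 85 mm) begins 54 mm behind the grasp point. The pads swing forward as they close: fully open they stand 13 mm farther back than shut.
Start: joints at [-1.256, 0.053, 1.613, -0, 1.476, -0.119], TCP at [0.263, -0.567, 0.231] pointing down, gripper open.
Joint ranges: [-3.01, 3.01], [-1.01, 2.22], [0.06, 2.58], [-1.02, 4.17], [0.09, 2.62], [-3.14, 3.14]. Speed limits (rad/s): [2.57, 2.57, 3.14, 3.14, 3.14, 3.14].

### API

Orientations are given as a rotation vector (axis times angle).
In Python, from station import ctrl, imaging gives the robot as it stands.
- The arm moves only by the tool play_rows, never from a script. Its argument "series" is a list of rows, each a list of 3 entries, a list of its own where there are three numbers: the opening, from 0 (shut) to 1 (fully open), then the shift along the tool's x, y, z each as a share of 0.05 m, from -1 to 1, then the turn, a rotation vector about the tool's x, y, z each as a share of 8 degrees, from -1 to 1. In form: [[grip, [dx, dy, dz], [ax, ay, az]], ...]. A call has 1 to 8 rows; each row shifts and turns the commanded pose from where the row before left it, along the tool's axes as they then stand; what a row does not reach is not made up. A row lasts 1/8 s, in which the tool goes at most 62.5 mm and 10.7 degrees, less where a joint would pass 70% of its speed; a pose out of reach is approached as far as the arm can. A call with a number of a shift or a turn outside -1 to 1 is refused whole. A call with a gripper value outside its range is refused whole. The fingers move at their own pace and stop on an object; "force" is the grip in N (left out, the last holds). Time passes only in rows, so rows that do not move let the fingers close. It gives the time, the measured TCP pose, the force, the opening and the grip force at its end, in the units of the state.
- ctrl.get_obs(): the state, without advancing time (a new reading comes with each control period).
- imaging.get_image(name): name is "scene" or "top"; returns a dict with "color" (420x560x3 uint8, blue, green, red), "fx", "fy", "cx", "cy" (pixels), "D" ([k1, k2, p1, p2, k3] as OpenCV has them; the pictures are not rectified), "extrinsics" (4x4, takes a point from world to camera coordinates). Camera axes: x right, y down, z forward; pixel columns grow to the right and rows downward; lengths in m; the calibration is good to about 2 mm. A picture is of the moment at which its call begins. There is no depth.
- ctrl.finish_job(): hands the job in; it is judged then, once.
The state is a dict: "t": time; "q": joint angles; "dq": joint speeds; "effort": joint torques, N m; "tool_pos": TCP position; "tool_rot": TCP orientation; "contact_force": force on the tool from outside, world axes, zero at the start; "wrist_torque": the same for the moment, N m; "opening": finger opening in m; "grip_force": force on a finger pad.
Only numpy, scipy, OpenCV 4.12 (cv2) and the standard library are available. Lean on these libraries where they do the work, as an engineer would, in place of code of your own. Each camera call takes 0.05 s, during which the arm holds its last target. There are 200 camera calls.

### The job

Get the steel test plugs ready for transport: swing the rack's hinged flap up and back over its balance point until it stays open by itself, then stand every test plug from the left of the trolley upright in the rack's trough. Then lay the retaining bar flat across the two end blocks with its holes over theirs, and push both locking pins down through the bar into the blocks until their collars sit on the bar. Leave the red tin and the small carton alone.

Things in the scene. Friction and masses are not known exactly. Their poses are not given: they have to be found in the camera images.
- rack: fixed grey rack. Origin under the middle of the trough, on the trolley top; y along the trough, x across it towards the flap's hinge, z up. Base plate x -50 to 105, y -152 to 152 mm. Hinge posts at x = 85, y = +-108, 118 mm high. The steel end blocks at y = -128 and +128 measure 80 (x) x 36 (y) mm, tops at z = 100 mm
- trough (a point): middle of the trough's floor, 6 mm above the rack's origin, axes as the rack's. The trough is a channel 60 mm wide inside (x) and 220 mm long (y) between the end blocks; its side rails rise only 20 mm above the floor
- rack_hole_1 (a point): mouth of the upright 17 mm through-hole (chamfered) in the top of the end block at the rack's y = +128 mm, x = 0; z = 100 mm. Axes as the rack's
- rack_hole_2 (a point): the same in the end block at y = -128 mm
- flap (a joint): angle of the rack's flap of dark steel bars (200 mm wide, 0.3 kg): 0 = level over the trough, shut; grows as its front edge swings up and back; 1.57 = upright, its balance point, beyond which it falls by itself to its stop at 2.1. Turns freely, lightly damped. Hinge axis parallel to the rack's y at x = 85, z = 112 mm in the rack's frame
- flap_handle (a point): middle of the round handle rod of the flap, 12 mm thick, running 100 mm along the rack's y axis, 160 mm from the hinge axis; a gap 50 mm deep lies between it and the flap's edge. Its frame turns with the flap
- bar_grip (a point): middle of the upright grip rib of the retaining bar: an aluminium strip 290 mm long (y axis), 34 wide (x), 10 thick, with a 17 mm hole 128 mm to each side of the middle, the same either way round; 0.35 kg. Rib 14 mm thick (x), 70 long (y), from 10 to 52 mm above the bar's underside; this point is 34 mm above the underside. Starts flat on the trolley, right
- stand: fixed grey plastic block, 110 (x) x 50 (y) x 62 mm (z), that holds the two pins upright in holes at x = -30 and +30 mm; origin under its centre
- pin_a_grip (a point): centre of the grip of a steel locking pin; z axis up along the pin. Shank 14 mm in diameter, its last 14 mm tapered to a 6 mm tip; collar 25 mm in diameter, 6 thick; above it the round grip, 18 mm in diameter, 32 long. This point is 82 mm above the tip, 22 above the collar's underside, 16 below the top; 0.12 kg. Starts upright in the stand
- pin_b_grip (a point): the same point of the other, identical locking pin; the pins are interchangeable, either may go in either hole
- plug_a_mid (a point): middle (half-way up, on the axis) of a solid turned steel test plug, 85 mm tall: a foot 46 mm in diameter and 22 mm high, above it a round neck 34 mm in diameter with two shallow seal grooves near the top; 0.3 kg; z axis up along it. Starts upright on the trolley, left. May be absent
- plug_b_mid (a point): middle (half-way up, on the axis) of a solid turned steel test plug, 75 mm tall: a foot 46 mm in diameter and 22 mm high, above it a round neck 34 mm in diameter with two shallow seal grooves near the top; 0.3 kg; z axis up along it. Starts upright on the trolley, left. May be absent
- plug_c_mid (a point): middle (half-way up, on the axis) of a solid turned steel test plug, 85 mm tall: a foot 46 mm in diameter and 22 mm high, above it a round neck 34 mm in diameter with two shallow seal grooves near the top; 0.3 kg; z axis up along it. Starts upright on the trolley, left. May be absent
- plug_d_mid (a point): middle (half-way up, on the axis) of a solid turned steel test plug, 75 mm tall: a foot 46 mm in diameter and 22 mm high, above it a round neck 34 mm in diameter with two shallow seal grooves near the top; 0.3 kg; z axis up along it. Starts upright on the trolley, left. May be absent
- grease_tin: bystander: round red tin, 72 mm wide and 75 mm tall, near the front edge; origin under its centre
- seal_box: bystander: small carton, 61 x 76 x 42 mm, near the front edge; origin under its centre
There are look-alikes about, which are no part of the job. Leave any purple look-alike of the part that bears plug_b_mid alone.

How it is judged:
By the outcome, as a careful person would: the job done as asked, in the order asked, and still so for the second after the job is handed in, with the robot touching nothing.
Of plug_a, plug_b, plug_c, plug_d only 2 to 4 are there at a start; the rules pass over those that are not, and their reading is None.
At some moment in a run one of bar may be knocked a few centimetres aside while the robot is not near it.
It also fails if it takes over 210 s, if anything falls off the work surface, if the arm or the gripper's body presses on something with over 40 N, if the wrist force passes 120 N, or if a joint passes its speed limit or range.

## Working session

There is one attempt and no reset: what is moved stays moved. The work goes in short steps, Python scripts to look and compute and a tool call to move; the robot and the scene stay as the last step left them, time stands still between calls to the robot, and variables do not carry over. Pictures are saved under pics/ and viewed, at most 17 in all, crops included, and the job is handed in when it is done.

Besides the shell and the picture viewer there is one more tool, called after "Request:" as a command line: name --argument value ..., lists and objects as JSON in quotes. play_rows: Moves the arm, as the interface text tells. Shift numbers are shares of 0.05 m and turn numbers shares of 8 degrees, none past 1 either way. Its arguments: {"type":"object","properties":{"series":{"type":"array"},"force":{"type":"number"}},"required":["series"]}

```bash
ls && mkdir -p pics
python3 - <<'E'
from station import ctrl, imaging
import cv2, pickle
o=ctrl.get_obs(); print(o)
for n in("scene","top"):
    d=imaging.get_image(n); cv2.imwrite(f"pics/{n}0.png",d["color"]); pickle.dump(d,open(f"{n}0.pkl","wb"))
    print(n,d["fx"],d["fy"],d["cx"],d["cy"],d["D"],d["extrinsics"])
E
```

```text
pics
{'t': 0.0, 'q': array([-1.25599203e+00,  5.33619204e-02,  1.61428577e+00, -8.31201857e-06,
        1.47600987e+00, -1.18996037e-01]), 'dq': array([-0.00051058,  0.00082297, -0.00094504,  0.00134255, -0.00051555,
       -0.00116069]), 'effort': array([ 1.37865522e-03, -3.93688917e+01, -3.70171273e+01,  1.38319871e-05,
        7.23878969e-03, -6.36221188e-06]), 'tool_pos': array([ 0.26250773, -0.56651292,  0.2300648 ]), 'tool_rot': array([-3.06597637e+00, -6.75640757e-01,  3.29768243e-04]), 'contact_force': array([ 0.56495684,  0.18216554, -0.53488393]), 'wrist_torque': array([ 0.02039319,  0.03311483, -0.04487876]), 'grip_force': 0.0, 'opening': 0.08524183607456377}
scene 494.3129843833458 494.3129843833458 285.4350940809166 203.72384294934517 [-0.1543351  0.         0.         0.         0.       ] [[-9.01891726e-01 -4.31962104e-01 -2.36709926e-04  4.39948719e-01]
 [-2.82729400e-01  5.90723562e-01 -7.55718042e-01  2.00496839e-01]
 [ 3.26581385e-01 -6.81508924e-01 -6.54897080e-01  1.29269550e+00]
 [ 0.00000000e+00  0.00000000e+00  0.00000000e+00  1.00000000e+00]]
top 516.4166512121108 516.4166512121108 273.13424757766757 205.85748736654796 [0.01978159 0.         0.         0.         0.        ] [[ 4.91975459e-03 -9.99919934e-01  1.16585032e-02  1.24608688e-03]
 [-9.93060191e-01 -6.25529652e-03 -1.17440740e-01  5.15210793e-01]
 [ 1.17504265e-01 -1.09998158e-02 -9.93011456e-01  1.53344235e+00]
 [ 0.00000000e+00  0.00000000e+00  0.00000000e+00  1.00000000e+00]]
```

View pics/scene0.png

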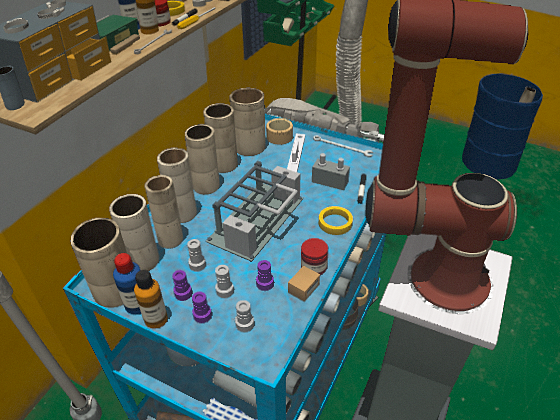

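View pics/top0.png

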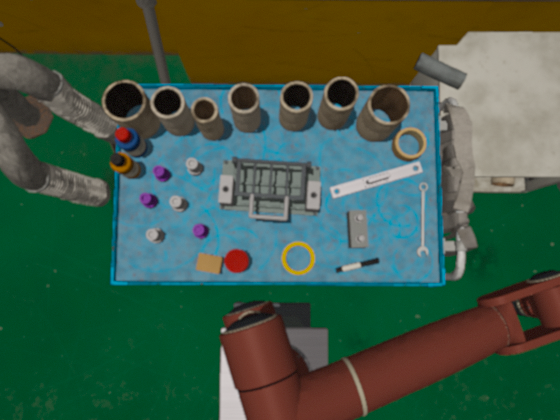

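The top view shows three light grey plugs at (193,165), (177,203) and (153,235). Three purple look-alikes are at (161,173), (148,200) and (200,231). The rack is near (269,188), the bar near (376,179), the pins in the stand at (357,217) and (361,240), the tin at (237,261) and the carton at (209,263). The yellow ring and the pen are clutter.

The light grey plugs are what I want. I'll check them, and the rack, in enlarged crops.

```bash
cat > h.py <<'E'
import numpy as np, cv2, pickle
from scipy.spatial.transform import Rotation as R
def K(d): return np.array([[d["fx"],0,d["cx"]],[0,d["fy"],d["cy"]],[0,0,1.]])
def ray(d,uv):
    n=cv2.undistortPoints(np.array([[uv]],float),K(d),np.array(d["D"],float))[0,0]
    E=np.array(d["extrinsics"]);Rm,t=E[:3,:3],E[:3,3]
    v=Rm.T@np.array([n[0],n[1],1]);return -Rm.T@t,v/np.linalg.norm(v)
def onz(d,uv,z):
    c,v=ray(d,uv);return c+v*(z-c[2])/v[2]
def tri(d1,p1,d2,p2):
    A=np.zeros((3,3));b=np.zeros(3);L=[ray(d1,p1),ray(d2,p2)]
    for c,v in L:
        P=np.eye(3)-np.outer(v,v);A+=P;b+=P@c
    x=np.linalg.solve(A,b);return x,[float(np.linalg.norm(np.cross(x-c,v))) for c,v in L]
def proj(d,X):
    E=np.array(d["extrinsics"]);X=np.atleast_2d(X).astype(float)
    return cv2.projectPoints(X,cv2.Rodrigues(E[:3,:3])[0],E[:3,3],K(d),np.array(d["D"],float))[0][:,0]
def load(n): return pickle.load(open(n+".pkl","rb"))
def grab(tag):
    from station import imaging
    out=[]
    for n in("scene","top"):
        d=imaging.get_image(n);pickle.dump(d,open(f"{n}{tag}.pkl","wb"));out.append(d)
    return out
def crop(d,x0,y0,x1,y1,s,fn):
    im=cv2.resize(d["color"][y0:y1,x0:x1],None,fx=s,fy=s,interpolation=cv2.INTER_CUBIC);cv2.imwrite(fn,im)
E
python3 - <<'E'
from h import *
t=load("top0");s=load("scene0")
a=cv2.resize(t["color"][150:250,135:335],None,fx=4,fy=4,interpolation=cv2.INTER_CUBIC)
cv2.imwrite("pics/c1.png",a)
crop(s,165,120,365,270,4,"pics/c2.png")
# rough plug positions
for n,u in [("p1",(193,163)),("p2",(177,201)),("p3",(153,233))]: print(n,onz(t,u,.08))
for n,u in [("p1",(195,243)),("p2",(222,268)),("p3",(244,303))]: print(n,onz(s,u,.08))
# colour components of red/purple in top
hsv=cv2.cvtColor(t["color"],cv2.COLOR_BGR2HSV)
m=((hsv[...,0]>125)&(hsv[...,0]<165)&(hsv[...,1]>80)).astype(np.uint8)
for st,c in zip(*cv2.connectedComponentsWithStats(m)[2:]): 
    if 20<st[4]<2000: print(st,c,onz(t,c,.05))
E
```

```text
p1 [0.63527508 0.24197175 0.08      ]
p2 [0.52186164 0.28607715 0.08      ]
p3 [0.42780562 0.35295628 0.08      ]
p1 [0.63465909 0.24044065 0.08      ]
p2 [0.52591587 0.28423598 0.08      ]
p3 [0.42407417 0.35525024 0.08      ]
[153 165  17  17 199] [160.73366834 173.14572864] [0.60961689 0.34223957 0.05      ]
[139 193  18  15 201] [147.89552239 199.80099502] [0.52870445 0.37792554 0.05      ]
[193 224  15  15 175] [199.92571429 230.65142857] [0.43743335 0.22119043 0.05      ]
```

View pics/c1.png

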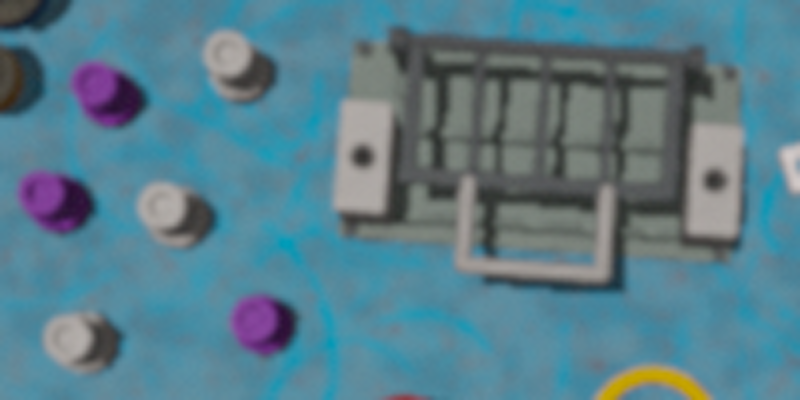

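View pics/c2.png

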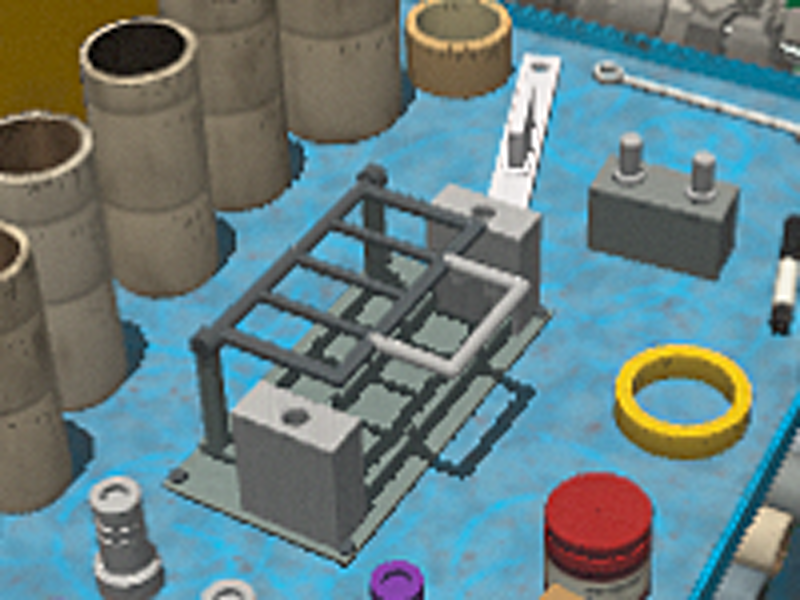

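The crops confirm three light grey plugs in pixels of the top image: (193,163), (177,201) and (153,233). The flap is shut, with its light handle rod at about (269,217). The block holes are at about (225,189) and (313,195). Next I'll measure all of these.

```bash
cat >> h.py <<'E'
def dark(d,u,v,r=5):
    """sub-pixel centroid of darkness near (u,v)"""
    g=cv2.cvtColor(d["color"],cv2.COLOR_BGR2GRAY).astype(float)
    u,v=int(round(u)),int(round(v));p=g[v-r:v+r+1,u-r:u+r+1]
    w=np.clip(np.median(p)*.8-p,0,None);Y,X=np.mgrid[-r:r+1,-r:r+1]
    w[X**2+Y**2>r*r]=0
    return u+(w*X).sum()/w.sum(),v+(w*Y).sum()/w.sum()
E
python3 - <<'E'
from h import *
t=load("top0");s=load("scene0")
def pair(n,ut,us,z,r=4):
    a=dark(t,*ut,r);b=dark(s,*us,r);print(n,np.round(a,1),np.round(b,1),"top",onz(t,a,z).round(4),"scene",onz(s,b,z).round(4))
    return (onz(t,a,z)+onz(s,b,z))/2
h1=pair("h1",(225,188.5),(165+297/4,120+416/4),.1)
h2=pair("h2",(313,194.5),(165+485/4,120+213/4),.1)
d=h1-h2;print("dist",np.linalg.norm(d),"yaw",np.degrees(np.arctan2(-d[0],d[1])),"mid",(h1+h2)/2)
print("handle ends",[onz(t,(135+u/4,150+v/4),.112).round(4) for u,v in((465,268),(610,275))])
print("handle ends sc",[onz(s,(165+u/4,120+v/4),.112).round(4) for u,v in((447,370),(525,283))])
crop(t,325,155,445,275,5,"pics/c3.png")
# tube rims: tri of rim centres
print(onz(t,(245,95),.2),onz(t,(295,93),.2),onz(t,(205,105),.2))
E
```

```text
h1 [225.2 188.7] [238.3 224. ] top [0.5562 0.1443 0.1   ] scene [0.5565 0.1458 0.1   ]
h2 [313.1 194.7] [285.  173.8] top [ 0.5403 -0.1111  0.1   ] scene [ 0.5394 -0.1048  0.1   ]
dist 0.25348842870992033 yaw -3.7220267333925077 mid [0.54809494 0.01856298 0.1       ]
handle ends [array([0.473 , 0.0675, 0.112 ]), array([ 0.4686, -0.0363,  0.112 ])]
handle ends sc [array([0.4787, 0.0729, 0.112 ]), array([ 0.4698, -0.0333,  0.112 ])]
[0.80306695 0.08527179 0.2       ] [ 0.81001297 -0.05295576  0.2       ] [0.77359879 0.195018   0.2       ]
```

View pics/c3.png

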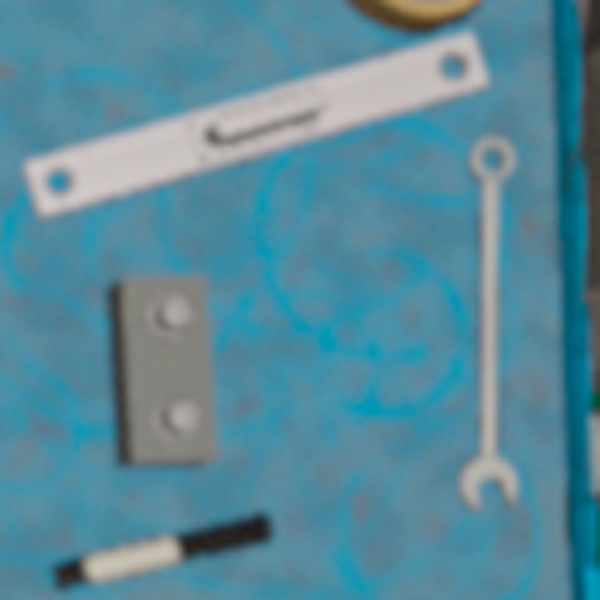

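The crop shows the bar with its holes at (60,180) and (454,67), the pins at (172,315) and (182,417) in the stand, and the wrench and pen as clutter. The rack's middle is at (0.548, 0.017) with a yaw of -3.6°. I'll set up the move planner and approach the handle first.

```bash
cat >> h.py <<'E'
RO=np.array([.5483,.0166,0]);RY=np.radians(-3.56)
def rk(x,y,z): # rack frame (mm) -> world
    c,s=np.cos(RY),np.sin(RY);return RO+np.array([c*x-s*y,s*x+c*y,z])/1e3*np.array([1,1,1])
def plan(wps,start=None,quiet=False):
    """wps: (xyz, yaw_deg of the tool y axis or None, rows[, grip]); print rows in tool shares"""
    from station import ctrl
    if start is None:
        o=ctrl.get_obs();p=np.array(o["tool_pos"]);Rm=R.from_rotvec(o["tool_rot"])
    else: p,Rm=start
    rows=[]
    for w in wps:
        tgt,yaw,n=w[:3];g=w[3] if len(w)>3 else 1
        if yaw is None: Rt=Rm
        else:
            y0=Rm.as_matrix()[:,1];best=None
            for k in(0,180):
                a=np.radians(yaw+k);y=np.array([np.cos(a),np.sin(a),0]);z=np.array([0,0,-1.])
                Q=R.from_matrix(np.c_[np.cross(y,z),y,z])
                if best is None or y@y0>best[0]: best=(y@y0,Q)
            Rt=best[1]
        for i in range(n):
            d=Rm.inv().apply((np.array(tgt)-p)/(n-i))/.05
            dr=(Rm.inv()*Rt).as_rotvec()/(n-i)/np.radians(8)
            d=d.round(2);dr=dr.round(2);rows.append([g,d.tolist(),dr.tolist()])
            p=p+Rm.apply(d*.05);Rm=Rm*R.from_rotvec(dr*np.radians(8))
    if not quiet:
        for i in range(0,len(rows),8): print(str(rows[i:i+8]).replace(".0,",",").replace(".0]","]"))
    return p,Rm
E
python3 - <<'E'
from h import *
h=rk(-75,0,112);print(h)
plan([([h[0],h[1],.25],-3.6,16)])
E
```

```text
[0.47344473 0.02125703 0.112     ]
[[1, [0.55, -0.56, -0.02], [-0, -0, -0.48]], [1, [0.58, -0.52, -0.02], [-0, -0, -0.48]], [1, [0.62, -0.48, -0.02], [-0, -0, -0.48]], [1, [0.65, -0.43, -0.02], [-0, -0, -0.48]], [1, [0.68, -0.39, -0.02], [-0, -0, -0.48]], [1, [0.7, -0.34, -0.03], [-0, -0, -0.48]], [1, [0.72, -0.3, -0.02], [-0, -0, -0.48]], [1, [0.74, -0.25, -0.03], [-0, -0, -0.48]]]
[[1, [0.75, -0.2, -0.02], [-0, -0, -0.48]], [1, [0.77, -0.15, -0.03], [-0, -0, -0.48]], [1, [0.77, -0.09, -0.02], [-0, -0, -0.48]], [1, [0.78, -0.04, -0.03], [-0, -0, -0.48]], [1, [0.78, 0.01, -0.02], [-0, -0, -0.48]], [1, [0.78, 0.06, -0.03], [-0, -0, -0.48]], [1, [0.77, 0.11, -0.02], [-0, -0.01, -0.49]], [1, [0.77, 0.17, -0.03], [-0.01, -0, -0.48]]]
```

Request:
play_rows --series '[[1,[0.55,-0.56,-0.02],[0,0,-0.48]],[1,[0.58,-0.52,-0.02],[0,0,-0.48]],[1,[0.62,-0.48,-0.02],[0,0,-0.48]],[1,[0.65,-0.43,-0.02],[0,0,-0.48]],[1,[0.68,-0.39,-0.02],[0,0,-0.48]],[1,[0.7,-0.34,-0.03],[0,0,-0.48]],[1,[0.72,-0.3,-0.02],[0,0,-0.48]],[1,[0.74,-0.25,-0.03],[0,0,-0.48]]]'

```text
t: 1.1
tool_pos: [0.3683, -0.2715, 0.2398]
tool_rot: [-2.777, -1.467, 0.0]
contact_force: [1.0, 0.1, 0.9]
opening: 0.0854
grip_force: 0.0
```

Request:
play_rows --series '[[0.6,[0.75,-0.2,-0.02],[0,0,-0.48]],[0.5,[0.77,-0.15,-0.03],[0,0,-0.48]],[0.5,[0.77,-0.09,-0.02],[0,0,-0.48]],[0.5,[0.78,-0.04,-0.03],[0,0,-0.48]],[0.5,[0.78,0.01,-0.02],[0,0,-0.48]],[0.5,[0.78,0.06,-0.03],[0,0,-0.48]],[0.5,[0.77,0.11,-0.02],[0,0,-0.48]],[0.5,[0.77,0.17,-0.03],[0,0,-0.48]]]'

```text
t: 2.1
tool_pos: [0.4738, 0.0223, 0.2499]
tool_rot: [-2.289, -2.151, 0.001]
contact_force: [0.7, 0.2, -0.4]
opening: 0.0426
grip_force: 0.0
```

Run:
```python
from h import *
h=rk(-75,0,112)
plan([([h[0],h[1],.16],-3.6,3,.5),([h[0],h[1],.093],-3.6,4,.5)])
```

```text
[[0.5, [-0.01, -0, 0.6], [-0, 0, 0]], [0.5, [-0.01, -0, 0.6], [-0, 0, 0]], [0.5, [-0, -0.01, 0.6], [-0, 0, 0]], [0.5, [-0, 0, 0.33], [-0, 0, 0]], [0.5, [-0, 0, 0.34], [-0, 0, 0]], [0.5, [-0, 0, 0.33], [-0, 0, 0]], [0.5, [-0, 0.01, 0.34], [-0, 0, 0]]]
```

Request:
play_rows --series '[[0.5,[-0.02,0,0.6],[0,0,0]],[0.5,[0,0,0.6],[0,0,0]],[0.5,[0,0,0.6],[0,0,0]],[0.5,[0,0,0.33],[0,0,0]],[0.5,[0,0,0.34],[0,0,0]],[0.5,[0,0,0.33],[0,0,0]],[0.5,[0,0,0.34],[0,0,0]]]'

```text
t: 2.98
tool_pos: [0.4742, 0.0199, 0.0928]
tool_rot: [2.292, 2.148, 0.001]
contact_force: [0.6, -0.0, 1.0]
opening: 0.0428
grip_force: 0.0
```

Run:
```python
from h import *
s,t=grab(1)
from station import ctrl; o=ctrl.get_obs(); print(o["tool_pos"],o["contact_force"])
a=cv2.resize(s["color"][120:270,190:340],None,fx=4,fy=4,interpolation=cv2.INTER_CUBIC)
b=cv2.resize(t["color"][150:250,210:330],None,fx=4,fy=4,interpolation=cv2.INTER_CUBIC)
c=np.zeros((600,800,3),np.uint8);c[:,:]=0
a=a[:, :600];c[:600,:400]=cv2.resize(a,(400,600)) if 0 else a[:,100:500];c[:400,400:]=b[:,40:440];cv2.imwrite("pics/c4.png",c)
```

```text
[0.47224525 0.02010675 0.09091812] [-0.25946678 -0.44604381 -0.68225037]
```

View pics/c4.png

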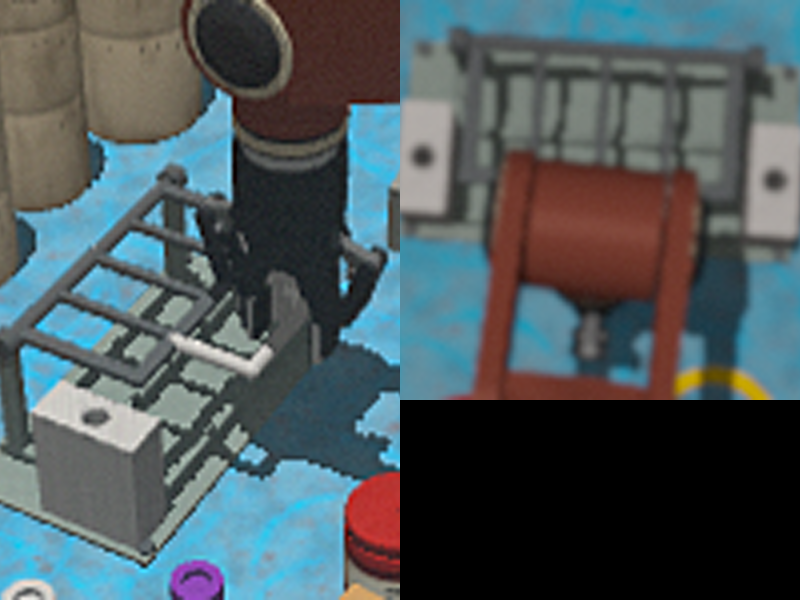

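The scene crop shows the handle rod running between the two open fingers around (265,350). I'll close on it.

Request:
play_rows --series '[[0,[0,0,0],[0,0,0]],[0,[0,0,0],[0,0,0]],[0,[0,0,0],[0,0,0]],[0,[0,0,0],[0,0,0]],[0,[0,0,0],[0,0,0]]]' --force 25

```text
t: 3.7
tool_pos: [0.4744, 0.0199, 0.0942]
tool_rot: [2.291, 2.148, 0.002]
contact_force: [-0.7, -0.7, 4.0]
opening: 0.0108
grip_force: 24.7
```

Run:
```python
from h import *
from station import ctrl
o=ctrl.get_obs();p=o["tool_pos"];print(p,o["opening"],o["grip_force"])
dz=p[2]-.093; xr=(np.array(p)-rk(-75,0,93))
print(xr)
wps=[]
for th in np.linspace(0,2.0,25)[1:]:
    q=rk(85-160*np.cos(th),0,112+160*np.sin(th)-19); q[1]+=xr[1]; q[0]+=xr[0]*0; q[2]+=dz
    wps.append((q,None,1,0))
plan(wps)
```

```text
[0.47440163 0.01989216 0.09415953] 0.010754738100583342 24.689779579639435
[ 0.00095691 -0.00136487  0.00115953]
[[0, [-0, -0.01, -0.27], [0, 0, 0]], [0, [-0, 0.04, -0.26], [0, 0, 0]], [0, [-0, 0.05, -0.26], [0, 0, 0]], [0, [-0, 0.08, -0.26], [0, 0, 0]], [0, [-0, 0.1, -0.24], [0, 0, 0]], [0, [-0, 0.11, -0.24], [0, 0, 0]], [0, [-0, 0.14, -0.23], [0, 0, 0]], [0, [0, 0.16, -0.22], [0, 0, 0]]]
[[0, [0, 0.17, -0.2], [0, 0, 0]], [0, [0, 0.19, -0.19], [0, 0, 0]], [0, [0, 0.21, -0.17], [0, 0, 0]], [0, [0, 0.22, -0.15], [0, 0, 0]], [0, [0, 0.23, -0.13], [0, 0, 0]], [0, [0, 0.24, -0.12], [0, 0, 0]], [0, [0, 0.25, -0.09], [0, 0, 0]], [0, [0, 0.25, -0.08], [0, 0, 0]]]
[[0, [0.01, 0.26, -0.05], [0, 0, 0]], [0, [-0, 0.27, -0.03], [0, 0, 0]], [0, [-0, 0.27, -0], [0, 0, 0]], [0, [-0, 0.26, 0.01], [0, 0, 0]], [0, [-0, 0.27, 0.04], [0, 0, 0]], [0, [-0, 0.26, 0.06], [0, 0, 0]], [0, [-0, 0.25, 0.08], [0, 0, 0]], [0, [-0, 0.25, 0.1], [0, 0, 0]]]
```

Request:
play_rows --series '[[0,[0,0,-0.27],[0,0,0]],[0,[0,0.04,-0.26],[0,0,0]],[0,[0,0.05,-0.26],[0,0,0]],[0,[0,0.08,-0.26],[0,0,0]],[0,[0,0.1,-0.24],[0,0,0]],[0,[0,0.11,-0.24],[0,0,0]],[0,[0,0.14,-0.23],[0,0,0]],[0,[0,0.16,-0.22],[0,0,0]]]'

```text
t: 4.7
tool_pos: [0.5065, 0.0179, 0.1928]
tool_rot: [-2.289, -2.146, 0.006]
contact_force: [-6.3, 0.5, 2.2]
opening: 0.0107
grip_force: 24.6
```

Request:
play_rows --series '[[0,[0,0.17,-0.2],[0,0,0]],[0,[0,0.19,-0.19],[0,0,0]],[0,[0,0.21,-0.17],[0,0,0]],[0,[0,0.22,-0.15],[0,0,0]],[0,[0,0.23,-0.13],[0,0,0]],[0,[0,0.24,-0.12],[0,0,0]],[0,[0,0.25,-0.09],[0,0,0]],[0,[0,0.25,-0.08],[0,0,0]]]'

```text
t: 5.7
tool_pos: [0.5966, 0.0122, 0.2508]
tool_rot: [2.291, 2.148, 0.002]
contact_force: [-2.9, 1.4, 5.2]
opening: 0.0111
grip_force: 25.9
```

Request:
play_rows --series '[[0,[0,0.26,-0.05],[0,0,0]],[0,[0,0.27,-0.03],[0,0,0]],[0,[0,0.27,0],[0,0,0]],[0,[0,0.26,0.01],[0,0,0]],[0,[0,0.27,0.04],[0,0,0]],[0,[0,0.26,0.06],[0,0,0]],[0,[0,0.25,0.08],[0,0,0]],[0,[0,0.25,0.1],[0,0,0]]]'

```text
t: 6.7
tool_pos: [0.7003, 0.0057, 0.2371]
tool_rot: [-2.291, -2.148, 0.001]
contact_force: [-1.1, 4.2, -0.2]
opening: 0.0111
grip_force: 27.7
```

Run:
```python
from h import *
s,t=grab(2)
c=np.zeros((600,800,3),np.uint8)
c[:]=cv2.resize(s["color"][60:270,140:420],(800,600),interpolation=cv2.INTER_CUBIC);cv2.imwrite("pics/c5.png",c)
```

```text
(no output)
```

View pics/c5.png

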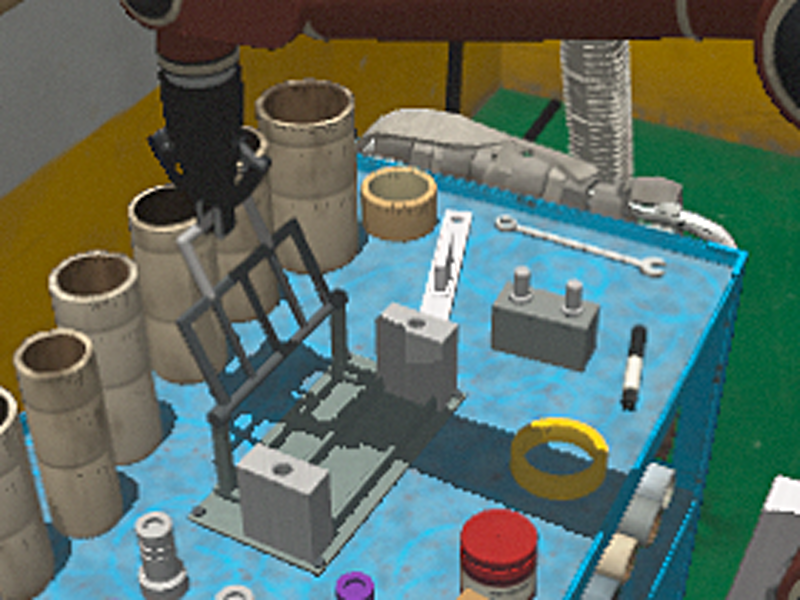

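The flap is past upright, at about 2.0 rad and leaning back, with the fingers still on its handle. I'll release it and rise, and measure the plugs.

Request:
play_rows --series '[[0.4,[0,0,0],[0,0,0]],[0.5,[0,0,-0.1],[0,0,0]],[0.5,[0,0,-0.5],[0,0,0]],[0.5,[0,0,-0.7],[0,0,0]],[0.5,[0,0,-0.7],[0,0,0]],[0.5,[0,-0.4,-0.1],[0,0,0]]]'

```text
t: 7.55
tool_pos: [0.681, 0.0057, 0.3479]
tool_rot: [2.289, 2.144, 0.006]
contact_force: [0.5, 0.1, -0.7]
opening: 0.0424
grip_force: 0.0
```

Run:
```python
from h import *
s,t=load("scene0"),load("top0")
def blob(d,u,v,r):
    h=cv2.cvtColor(d["color"],cv2.COLOR_BGR2HSV);m=((h[...,1]<45)&(h[...,2]>110)).astype(np.uint8)
    M=np.zeros_like(m);cv2.rectangle(M,(u-r,v-r),(u+r,v+r),1,-1);m*=M
    n,l,st,c=cv2.connectedComponentsWithStats(m);k=1+np.argmax(st[1:,4]);return st[k],c[k].round(1)
for n,a,b in(("p1",(193,165),(195,250)),("p2",(177,203),(223,277)),("p3",(153,235),(244,314))):
    print(n,blob(t,*a,14),blob(s,*b,20))
T=[(191.9,163.4),(175.9,201.6),(152.1,234.1)];S=[(193.6,243.1),(222,268),(244,303)]
for a,b in zip(T,S):
    x,e=tri(t,a,s,b);print(x.round(4),np.round(e,4),"z.085",onz(t,a,.085).round(4),"z.075",onz(t,a,.075).round(4))
crop(s,180,225,270,340,5,"pics/c6.png")
plan([([.66,.12,.32],-3.6,4,.8)])
```

```text
p1 (array([186, 158,  13,  17, 140], dtype=int32), array([191.5, 164.8])) (array([187, 239,  13,  10,  88], dtype=int32), array([193.5, 243.6]))
p2 (array([169, 196,  15,  16, 154], dtype=int32), array([175.8, 202.6])) (array([215, 265,  14,  10, 104], dtype=int32), array([221.7, 269.7]))
p3 (array([146, 228,  15,  15, 150], dtype=int32), array([152.4, 234.7])) (array([236, 300,  14,  12, 130], dtype=int32), array([242.6, 306. ]))
[0.6342 0.2451 0.0838] [0.001 0.001] z.085 [0.633  0.2444 0.085 ] z.075 [0.6351 0.2459 0.075 ]
[0.5207 0.2887 0.0868] [0.0016 0.0016] z.085 [0.5194 0.2883 0.085 ] z.075 [0.5207 0.2901 0.075 ]
[0.4243 0.3553 0.08  ] [0.0003 0.0003] z.085 [0.4243 0.3543 0.085 ] z.075 [0.4249 0.3566 0.075 ]
[[0.8, [0.56, -0.14, 0.14], [0.01, 0, -0]], [0.8, [0.56, -0.14, 0.14], [0.01, 0, -0.01]], [0.8, [0.57, -0.14, 0.14], [0.01, 0, -0]], [0.8, [0.56, -0.15, 0.13], [0.02, 0.01, -0.01]]]
```

View pics/c6.png

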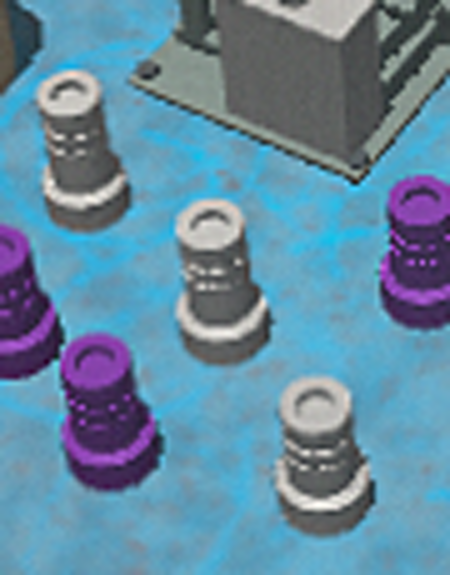

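The crop shows grey plugs with their tops at (69,92), (211,225) and (317,405) in the crop, all clearly distinct from the purple ones. I'll go to plug 1 at (0.634, 0.245).

Run:
```python
from h import *
s,t=load("scene0"),load("top0")
for a,b in zip([(191.9,163.4),(175.9,201.6),(152.1,234.1)],[(193.4,243),(221.8,269.6),(243,305.6)]): print(tri(t,a,s,b)[0].round(4))
plan([([.65,.14,.28],-3.6,3,.75),([.634,.245,.15],-3.6,4,.75),([.634,.245,.036],-3.6,5,.75)])
```

```text
[0.6344 0.2452 0.0841]
[0.5213 0.2897 0.0815]
[0.4255 0.3575 0.0718]
[[0.75, [0.88, -0.27, 0.45], [0.02, 0, -0.01]], [0.75, [0.88, -0.26, 0.45], [0.01, 0, -0]], [0.75, [0.88, -0.27, 0.45], [0.02, 0.01, -0.01]], [0.75, [0.52, -0.11, 0.65], [-0, -0, 0]], [0.75, [0.52, -0.11, 0.65], [-0, -0, 0]], [0.75, [0.52, -0.11, 0.65], [-0, -0, 0]], [0.75, [0.52, -0.12, 0.65], [-0, -0, 0]], [0.75, [-0, 0, 0.46], [-0, -0, 0]]]
[[0.75, [-0, 0, 0.46], [-0, -0, 0]], [0.75, [-0, 0, 0.45], [-0, -0, 0]], [0.75, [-0, 0, 0.46], [-0, -0, 0]], [0.75, [-0, 0, 0.45], [-0, -0, 0]]]
```

Request:
play_rows --series '[[0.75,[0.88,-0.27,0.45],[0.02,0,0]],[0.75,[0.88,-0.26,0.45],[0.02,0,0]],[0.75,[0.88,-0.27,0.45],[0.02,0,0]],[0.75,[0.52,-0.11,0.65],[0,0,0]],[0.75,[0.52,-0.11,0.65],[0,0,0]],[0.75,[0.52,-0.11,0.65],[0,0,0]],[0.75,[0.52,-0.12,0.65],[0,0,0]],[0.75,[0,0,0],[0,0,0]]]'

```text
t: 8.55
tool_pos: [0.6288, 0.2466, 0.1425]
tool_rot: [-2.283, -2.145, 0.019]
contact_force: [0.4, -0.9, 0.5]
opening: 0.064
grip_force: 0.0
```

Run:
```python
from h import *
plan([([.634,.245,.036],-3.6,5,.75)])
s,t=grab(3)
crop(s,140,130,340,280,4,"pics/c7.png")
```

```text
[[0.75, [-0, 0.03, 0.43], [-0.02, 0, 0]], [0.75, [-0, 0.03, 0.42], [-0.02, 0, 0]], [0.75, [-0.01, 0.02, 0.43], [-0.02, 0.01, 0]], [0.75, [-0.01, 0.02, 0.42], [-0.02, 0, 0]], [0.75, [-0, 0.02, 0.43], [-0.02, 0.01, 0]]]
```

View pics/c7.png

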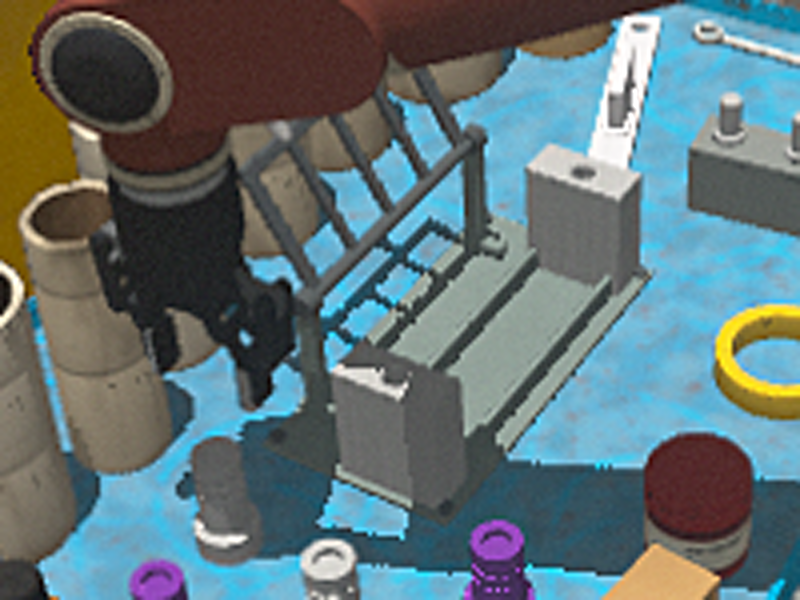

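The flap stays open by itself, and the gripper is above plug 1 at (218,480) in the crop. I'll descend and grip it.

Request:
play_rows --series '[[0.75,[0,0.03,0.43],[-0.02,0,0]],[0.75,[0,0.03,0.42],[-0.02,0,0]],[0.75,[0,0.02,0.43],[-0.02,0,0]],[0.75,[0,0.02,0.42],[-0.02,0,0]],[0.75,[0,0.02,0.43],[-0.02,0,0]],[0,[0,0,0],[0,0,0]],[0,[0,0,0],[0,0,0]],[0,[0,0,0],[0,0,0]]]' --force 40

```text
t: 9.65
tool_pos: [0.6375, 0.246, 0.0402]
tool_rot: [2.289, 2.145, 0.007]
contact_force: [0.0, -0.4, -3.4]
opening: 0.033
grip_force: 41.0
```

Run:
```python
from h import *
from station import ctrl
print(ctrl.get_obs()["tool_pos"])
p=ctrl.get_obs()["tool_pos"]
a=rk(0,-65,0)
plan([([p[0],p[1],.2],-3.6,4,0),([a[0],a[1],.2],-3.6,8,0),([a[0],a[1],.044],-3.6,7,0)])
```

```text
[0.63752814 0.24601545 0.04020739]
[[0, [0, 0.01, -0.8], [0.01, -0, -0]], [0, [0, 0, -0.8], [0.01, -0, -0]], [0, [0, 0, -0.8], [0.01, -0, -0.01]], [0, [0, 0, -0.8], [0.02, -0, -0]], [0, [-0.75, -0.19, 0], [-0, -0, -0]], [0, [-0.75, -0.19, 0], [-0, -0, -0]], [0, [-0.75, -0.18, 0], [-0, -0, -0]], [0, [-0.75, -0.19, 0], [-0, -0, -0]]]
[[0, [-0.75, -0.18, 0], [-0, -0, -0]], [0, [-0.75, -0.19, 0], [-0, -0, -0]], [0, [-0.75, -0.18, 0], [-0, -0, -0]], [0, [-0.74, -0.19, 0], [-0, -0, -0]], [0, [-0, 0, 0.45], [-0, -0, -0]], [0, [-0, 0, 0.45], [-0, -0, -0]], [0, [-0, 0, 0.44], [-0, -0, -0]], [0, [-0, 0, 0.45], [-0, -0, -0]]]
[[0, [-0, 0, 0.44], [-0, -0, -0]], [0, [-0, 0, 0.45], [-0, -0, -0]], [0, [-0, 0.01, 0.44], [-0, -0, -0]]]
```

Request:
play_rows --series '[[0,[0,0,-0.8],[0.01,0,0]],[0,[0,0,-0.8],[0.01,0,0]],[0,[0,0,-0.8],[0.01,0,0]],[0,[0,0,-0.8],[0.02,0,0]],[0,[-0.75,-0.19,0],[0,0,0]],[0,[-0.75,-0.19,0],[0,0,0]],[0,[-0.75,-0.18,0],[0,0,0]],[0,[-0.75,-0.19,0],[0,0,0]]]'

```text
t: 10.65
tool_pos: [0.589, 0.0976, 0.2001]
tool_rot: [-2.292, -2.149, 0.001]
contact_force: [1.2, 0.1, -2.7]
opening: 0.033
grip_force: 41.3
```

Request:
play_rows --series '[[0,[-0.75,-0.18,0],[0,0,0]],[0,[-0.75,-0.19,0],[0,0,0]],[0,[-0.75,-0.18,0],[0,0,0]],[0,[-0.74,-0.19,0],[0,0,0]],[0,[0,0,0.45],[0,0,0]],[0,[0,0,0.45],[0,0,0]],[0,[0,0,0.45],[0,0,0]],[0,[0,0,0],[0,0,0]]]'

```text
t: 11.65
tool_pos: [0.5411, -0.0478, 0.1303]
tool_rot: [-2.289, -2.145, 0.005]
contact_force: [0.8, 0.2, -3.5]
opening: 0.0333
grip_force: 41.2
```

Run:
```python
from h import *
from station import ctrl
for _ in range(4):
  o=ctrl.get_obs();print(o["t"],o["tool_pos"],o["tool_rot"],o["contact_force"])
a=rk(0,-65,0);print(a)
plan([([a[0],a[1],.052],-3.6,4,0)])
```

```text
11.65 [ 0.54110669 -0.04778785  0.13027454] [-2.28889724 -2.14531869  0.00514114] [ 0.83585375  0.23501178 -3.5309572 ]
11.65 [ 0.54110669 -0.04778785  0.13027454] [-2.28889724 -2.14531869  0.00514114] [ 0.83585375  0.23501178 -3.5309572 ]
11.65 [ 0.54110669 -0.04778785  0.13027454] [-2.28889724 -2.14531869  0.00514114] [ 0.83585375  0.23501178 -3.5309572 ]
11.65 [ 0.54110669 -0.04778785  0.13027454] [-2.28889724 -2.14531869  0.00514114] [ 0.83585375  0.23501178 -3.5309572 ]
[ 0.54426391 -0.04827457  0.        ]
[[0, [-0, 0.02, 0.39], [-0.01, -0, -0]], [0, [-0, 0.02, 0.39], [-0.01, -0, -0]], [0, [-0, 0.01, 0.39], [-0.01, -0, -0.01]], [0, [-0.01, 0.02, 0.4], [-0.01, -0, -0]]]
```

Request:
play_rows --series '[[0,[0,0.01,0.4],[0,0,0]],[0,[0,0.01,0.4],[0,0,0]],[0,[0,0.01,0.4],[0,0,0]],[0,[0,0,0.36],[0,0,0]],[0,[0,0,0.06],[0,0,0]],[0,[0,0,0],[0,0,0]]]'

```text
t: 12.4
tool_pos: [0.5443, -0.0483, 0.0511]
tool_rot: [-2.291, -2.148, 0.002]
contact_force: [0.3, 0.8, -3.2]
opening: 0.0332
grip_force: 41.2
```

Request:
play_rows --series '[[0,[0,0,0.04],[0,0,0]],[0,[0,0,0.04],[0,0,0]],[0,[0,0,0],[0,0,0]]]'

```text
t: 12.78
tool_pos: [0.5442, -0.0482, 0.0473]
tool_rot: [-2.291, -2.148, 0.001]
contact_force: [-0.6, 0.5, -3.0]
opening: 0.0333
grip_force: 41.2
```

Not touching the floor yet. I'll lower in 1 mm steps.

Request:
play_rows --series '[[0,[0,0,0.03],[0,0,0]],[0,[0,0,0],[0,0,0]],[0,[0,0,0.03],[0,0,0]],[0,[0,0,0],[0,0,0]]]'

```text
t: 13.28
tool_pos: [0.5444, -0.0483, 0.0453]
tool_rot: [-2.291, -2.148, 0.002]
contact_force: [-4.1, 0.4, 5.6]
opening: 0.033
grip_force: 41.9
```

Request:
play_rows --series '[[0,[0,0,0.02],[0,0,0]],[0,[0,0,0],[0,0,0]]]'

```text
t: 13.52
tool_pos: [0.5444, -0.0483, 0.0453]
tool_rot: [-2.291, -2.148, 0.002]
contact_force: [-6.8, 1.0, 10.9]
opening: 0.0332
grip_force: 42.6
```

Run:
```python
from h import *
from station import ctrl
o=ctrl.get_obs();p=o["tool_pos"];Rm=R.from_rotvec(o["tool_rot"])
plan([(p,None,3,.65),([p[0],p[1],.17],-3.6,4,.7),([.5213,.2897,.17],-3.6,9,.75),([.5213,.2897,.036],-3.6,6,.75),([.5213,.2897,.036],-3.6,2,0)],(p,Rm))
```

```text
[[0.65, [0, 0, 0], [0, 0, 0]], [0.65, [0, 0, 0], [0, 0, 0]], [0.65, [0, 0, 0], [0, 0, 0]], [0.7, [-0, -0, -0.62], [-0, 0, -0]], [0.7, [-0, -0, -0.62], [-0.01, 0, -0]], [0.7, [-0, -0, -0.63], [-0, 0, -0.01]], [0.7, [-0, -0, -0.62], [-0.01, 0, -0]], [0.75, [0.75, -0.1, -0], [0, 0, -0]]]
[[0.75, [0.75, -0.1, -0], [0, 0, -0]], [0.75, [0.75, -0.1, -0], [0, 0, -0]], [0.75, [0.74, -0.1, -0], [0, 0, -0]], [0.75, [0.75, -0.1, -0], [0, 0, -0]], [0.75, [0.74, -0.1, -0], [0, 0, -0]], [0.75, [0.75, -0.1, -0], [0, 0, -0]], [0.75, [0.74, -0.1, -0], [0, 0, -0]], [0.75, [0.75, -0.09, -0.01], [0, 0, -0]]]
[[0.75, [-0, -0, 0.45], [0, 0, -0]], [0.75, [-0, -0, 0.45], [0, 0, -0]], [0.75, [-0, -0, 0.45], [0, 0, -0]], [0.75, [-0, -0, 0.44], [0, 0, -0]], [0.75, [-0, -0, 0.45], [0, 0, -0]], [0.75, [-0, -0, 0.44], [0, 0, -0]], [0, [-0, -0, 0], [0, 0, -0]], [0, [-0, -0, 0], [0, 0, -0]]]
```

Request:
play_rows --series '[[0.65,[0,0,0],[0,0,0]],[0.65,[0,0,0],[0,0,0]],[0.65,[0,0,0],[0,0,0]],[0.7,[0,0,-0.62],[0,0,0]],[0.7,[0,0,-0.62],[0,0,0]],[0.7,[0,0,-0.63],[0,0,0]],[0.7,[0,0,-0.62],[0,0,0]],[0.75,[0.75,-0.1,0],[0,0,0]]]'

```text
t: 14.52
tool_pos: [0.5442, -0.0119, 0.1715]
tool_rot: [2.292, 2.141, 0.005]
contact_force: [0.5, 0.8, 0.3]
opening: 0.0638
grip_force: 0.0
```

Request:
play_rows --series '[[0.75,[0.75,-0.1,0],[0,0,0]],[0.75,[0.75,-0.1,0],[0,0,0]],[0.75,[0.74,-0.1,0],[0,0,0]],[0.75,[0.75,-0.1,0],[0,0,0]],[0.75,[0.74,-0.1,0],[0,0,0]],[0.75,[0.75,-0.1,0],[0,0,0]],[0.75,[0.74,-0.1,0],[0,0,0]],[0.75,[0.75,-0.09,0],[0,0,0]]]'

```text
t: 15.52
tool_pos: [0.5214, 0.2912, 0.1675]
tool_rot: [-2.291, -2.148, 0.002]
contact_force: [0.8, 0.7, 0.2]
opening: 0.0641
grip_force: 0.0
```

Request:
play_rows --series '[[0.75,[0,0,0.45],[0,0,0]],[0.75,[0,0,0.45],[0,0,0]],[0.75,[0,0,0.45],[0,0,0]],[0.75,[0,0,0.44],[0,0,0]],[0.75,[0,0,0.45],[0,0,0]],[0.75,[0,0,0.44],[0,0,0]],[0,[0,0,0],[0,0,0]],[0,[0,0,0],[0,0,0]]]'

```text
t: 16.52
tool_pos: [0.522, 0.2901, 0.0344]
tool_rot: [-2.292, -2.148, -0.0]
contact_force: [-0.5, 0.6, -2.7]
opening: 0.0328
grip_force: 40.6
```

Request:
play_rows --series '[[0,[0,0,0],[0,0,0]],[0,[0,0,0],[0,0,0]]]'

```text
t: 16.77
tool_pos: [0.5215, 0.29, 0.0341]
tool_rot: [-2.291, -2.148, 0.001]
contact_force: [0.5, -0.2, -3.1]
opening: 0.0336
grip_force: 40.6
```

Run:
```python
from h import *
from station import ctrl
o=ctrl.get_obs();p=o["tool_pos"];Rm=R.from_rotvec(o["tool_rot"]);print(p,o["tool_rot"])
a=rk(0,0,0);b=p[2]+.006
plan([([p[0],p[1],.2],-3.6,4,0),([a[0],a[1],.2],-3.6,7,0),([a[0],a[1],b+.002],-3.6,5,0)],(p,Rm))
```

```text
[0.52152717 0.2899837  0.03412503] [-2.29144300e+00 -2.14793718e+00  8.97961137e-04]
[[0, [0, -0, -0.83], [-0, -0, -0]], [0, [0, -0, -0.83], [-0, -0, -0]], [0, [0, -0, -0.83], [-0, -0, -0.01]], [0, [0, -0, -0.83], [-0.01, -0, -0]], [0, [-0.77, 0.13, 0], [0, -0, -0]], [0, [-0.78, 0.12, 0], [0, -0, -0]], [0, [-0.77, 0.13, 0], [0, -0, -0]], [0, [-0.78, 0.12, 0], [0, -0, -0]]]
[[0, [-0.77, 0.13, 0], [0, -0, -0]], [0, [-0.78, 0.12, 0], [0, -0, -0]], [0, [-0.77, 0.13, 0], [0, -0, -0]], [0, [-0, -0, 0.63], [0, -0, -0]], [0, [-0, -0, 0.63], [0, -0, -0]], [0, [-0, -0, 0.63], [0, -0, -0]], [0, [-0, -0, 0.63], [0, -0, -0]], [0, [-0, -0, 0.64], [0, -0, -0]]]
```

Request:
play_rows --series '[[0,[0,0,-0.83],[0,0,0]],[0,[0,0,-0.83],[0,0,0]],[0,[0,0,-0.83],[0,0,0]],[0,[0,0,-0.83],[0,0,0]],[0,[-0.77,0.13,0],[0,0,0]],[0,[-0.78,0.12,0],[0,0,0]],[0,[-0.77,0.13,0],[0,0,0]],[0,[-0.78,0.12,0],[0,0,0]]]'

```text
t: 17.77
tool_pos: [0.5364, 0.1324, 0.1998]
tool_rot: [-2.291, -2.148, 0.001]
contact_force: [0.0, -0.6, -3.0]
opening: 0.0333
grip_force: 41.0
```

Request:
play_rows --series '[[0,[-0.77,0.13,0],[0,0,0]],[0,[-0.78,0.12,0],[0,0,0]],[0,[-0.77,0.13,0],[0,0,0]],[0,[0,0,0.63],[0,0,0]],[0,[0,0,0.63],[0,0,0]],[0,[0,0,0.63],[0,0,0]],[0,[0,0,0.63],[0,0,0]],[0,[0,0,0.5],[0,0,0]]]'

```text
t: 18.77
tool_pos: [0.5472, 0.0167, 0.0473]
tool_rot: [-2.291, -2.147, 0.003]
contact_force: [-0.1, -0.2, -2.8]
opening: 0.0329
grip_force: 41.1
```

Request:
play_rows --series '[[0,[0,0,0.05],[0,0,0]],[0,[0,0,0.05],[0,0,0]],[0,[0,0,0.03],[0,0,0]],[0,[0,0,0.02],[0,0,0]]]'

```text
t: 19.27
tool_pos: [0.5487, 0.0166, 0.0423]
tool_rot: [2.292, 2.148, 0.0]
contact_force: [0.7, 0.8, -1.9]
opening: 0.0331
grip_force: 40.9
```

Request:
play_rows --series '[[0,[0,0,0.03],[0,0,0]],[0,[0,0,0],[0,0,0]]]'

```text
t: 19.52
tool_pos: [0.5482, 0.0166, 0.04]
tool_rot: [-2.292, -2.148, 0.001]
contact_force: [-0.3, -0.2, -1.8]
opening: 0.0332
grip_force: 41.3
```

Run:
```python
from h import *
from station import ctrl
o=ctrl.get_obs();p=o["tool_pos"];Rm=R.from_rotvec(o["tool_rot"])
q=[.425,.357]
plan([([p[0],p[1],.17],-3.6,4,.7),([*q,.17],-3.6,9,.75),([*q,.034],-3.6,5,.75),([*q,.034],-3.6,4,0)],(p,Rm))
```

```text
[[0.7, [-0, -0, -0.65], [-0, 0, -0]], [0.7, [-0, -0, -0.65], [-0, 0, -0]], [0.7, [-0, -0, -0.65], [-0, 0, -0.01]], [0.7, [-0, -0, -0.65], [-0, 0, -0]], [0.75, [0.74, -0.32, 0], [-0, 0, -0]], [0.75, [0.74, -0.32, 0], [-0, 0, -0]], [0.75, [0.74, -0.32, 0], [-0, 0, -0]], [0.75, [0.74, -0.32, 0], [-0, 0, -0]]]
[[0.75, [0.74, -0.32, 0], [-0, 0, -0]], [0.75, [0.73, -0.32, 0], [-0, 0, -0]], [0.75, [0.74, -0.32, 0], [-0, 0, -0]], [0.75, [0.73, -0.33, 0], [-0, 0, -0]], [0.75, [0.74, -0.32, 0], [-0, 0, -0]], [0.75, [-0, 0, 0.54], [-0, 0, -0]], [0.75, [-0, 0, 0.55], [-0, 0, -0]], [0.75, [-0, 0, 0.54], [-0, 0, -0]]]
[[0.75, [-0, 0, 0.55], [-0, 0, -0]], [0.75, [-0, 0, 0.54], [-0, 0, -0]], [0, [-0, 0, 0], [-0, 0, -0]], [0, [-0, 0, 0], [-0, 0, -0]], [0, [-0, 0, 0], [-0, 0, -0]], [0, [-0, 0, 0], [-0, 0, -0]]]
```

Request:
play_rows --series '[[0,[0,0,0.03],[0,0,0]],[0,[0,0,0],[0,0,0]]]'

```text
t: 19.77
tool_pos: [0.5483, 0.0166, 0.0399]
tool_rot: [-2.291, -2.148, 0.002]
contact_force: [-3.6, -0.3, 7.2]
opening: 0.0333
grip_force: 42.0
```

Request:
play_rows --series '[[0.65,[0,0,0],[0,0,0]],[0.65,[0,0,0],[0,0,0]],[0.65,[0,0,0],[0,0,0]],[0.7,[0,0,-0.65],[0,0,0]],[0.7,[0,0,-0.65],[0,0,0]],[0.7,[0,0,-0.65],[0,0,0]],[0.7,[0,0,-0.67],[0,0,0]],[0.75,[0.74,-0.32,0],[0,0,0]]]'

```text
t: 20.78
tool_pos: [0.5373, 0.0535, 0.1734]
tool_rot: [2.292, 2.141, 0.007]
contact_force: [1.2, 0.4, -0.2]
opening: 0.064
grip_force: 0.0
```

Request:
play_rows --series '[[0.75,[0.74,-0.32,0],[0,0,0]],[0.75,[0.74,-0.32,0],[0,0,0]],[0.75,[0.74,-0.32,0],[0,0,0]],[0.75,[0.74,-0.32,0],[0,0,0]],[0.75,[0.73,-0.32,0],[0,0,0]],[0.75,[0.74,-0.32,0],[0,0,0]],[0.75,[0.73,-0.33,0],[0,0,0]],[0.75,[0.74,-0.32,0],[0,0,0]]]'

```text
t: 21.78
tool_pos: [0.4247, 0.3585, 0.1693]
tool_rot: [-2.291, -2.148, 0.001]
contact_force: [0.4, 0.2, -1.3]
opening: 0.0639
grip_force: 0.0
```

Request:
play_rows --series '[[0.75,[0,0,0.54],[0,0,0]],[0.75,[0,0,0.55],[0,0,0]],[0.75,[0,0,0.54],[0,0,0]],[0.75,[0,0,0.55],[0,0,0]],[0.75,[0,0,0.54],[0,0,0]],[0,[0,0,0],[0,0,0]],[0,[0,0,0],[0,0,0]],[0,[0,0,0],[0,0,0]]]'

```text
t: 22.78
tool_pos: [0.4257, 0.3576, 0.0345]
tool_rot: [-2.292, -2.148, -0.001]
contact_force: [-0.9, 0.3, -3.1]
opening: 0.0329
grip_force: 40.7
```

Run:
```python
from h import *
from station import ctrl
o=ctrl.get_obs();p=o["tool_pos"];Rm=R.from_rotvec(o["tool_rot"]);print(p,o["tool_rot"],o["opening"])
a=rk(0,65,0);b=p[2]+.006
plan([([p[0],p[1],.2],-3.6,4,0),([a[0],a[1],.2],-3.6,7,0),([a[0],a[1],b+.004],-3.6,5,0)],(p,Rm))
```

```text
[0.42567032 0.35764353 0.03445633] [-2.29155762e+00 -2.14801645e+00 -9.70147794e-04] 0.032896834297209604
[[0, [0, -0, -0.83], [-0, -0, -0]], [0, [0, -0, -0.83], [-0, -0, -0]], [0, [0, -0, -0.83], [-0, -0, -0.01]], [0, [0, -0, -0.82], [-0, -0.01, -0]], [0, [-0.76, 0.41, 0], [-0, 0, -0]], [0, [-0.76, 0.41, 0], [-0, 0, -0]], [0, [-0.77, 0.41, 0], [-0, 0, -0]], [0, [-0.76, 0.41, 0], [-0, 0, -0]]]
[[0, [-0.77, 0.41, 0], [-0, 0, -0]], [0, [-0.76, 0.41, 0], [-0, 0, -0]], [0, [-0.77, 0.42, 0], [-0, 0, -0]], [0, [0, -0, 0.62], [-0, 0, -0]], [0, [0, -0, 0.62], [-0, 0, -0]], [0, [0, -0, 0.62], [-0, 0, -0]], [0, [0, -0, 0.63], [-0, 0, -0]], [0, [0, -0, 0.62], [-0, 0, -0]]]
```

Request:
play_rows --series '[[0,[0,0,-0.83],[0,0,0]],[0,[0,0,-0.83],[0,0,0]],[0,[0,0,-0.83],[0,0,0]],[0,[0,0,-0.82],[0,0,0]],[0,[-0.76,0.41,0],[0,0,0]],[0,[-0.76,0.41,0],[0,0,0]],[0,[-0.77,0.41,0],[0,0,0]],[0,[-0.76,0.41,0],[0,0,0]]]'

```text
t: 23.78
tool_pos: [0.4976, 0.1986, 0.1994]
tool_rot: [-2.291, -2.148, -0.0]
contact_force: [0.5, -0.1, -4.1]
opening: 0.0329
grip_force: 41.1
```

Request:
play_rows --series '[[0,[-0.77,0.41,0],[0,0,0]],[0,[-0.76,0.41,0],[0,0,0]],[0,[-0.77,0.42,0],[0,0,0]],[0,[0,0,0.62],[0,0,0]],[0,[0,0,0.62],[0,0,0]],[0,[0,0,0.62],[0,0,0]],[0,[0,0,0.63],[0,0,0]],[0,[0,0,0.55],[0,0,0]]]'

```text
t: 24.78
tool_pos: [0.5513, 0.0811, 0.046]
tool_rot: [-2.291, -2.148, 0.001]
contact_force: [0.3, -0.9, -2.8]
opening: 0.0331
grip_force: 41.2
```

Request:
play_rows --series '[[0,[0,0,0.05],[0,0,0]],[0,[0,0,0.04],[0,0,0]],[0,[0,0,0.03],[0,0,0]],[0,[0,0,0],[0,0,0]]]'

```text
t: 25.28
tool_pos: [0.5523, 0.0811, 0.0418]
tool_rot: [2.292, 2.148, 0.001]
contact_force: [-0.0, 0.0, -3.0]
opening: 0.0328
grip_force: 40.9
```

Request:
play_rows --series '[[0,[0,0,0.03],[0,0,0]],[0,[0,0,0.02],[0,0,0]],[0,[0,0,0],[0,0,0]]]'

```text
t: 25.65
tool_pos: [0.5522, 0.0811, 0.0397]
tool_rot: [-2.292, -2.148, 0.001]
contact_force: [-2.6, -0.5, 5.1]
opening: 0.0332
grip_force: 41.9
```

Request:
play_rows --series '[[0,[0,0,0.02],[0,0,0]],[0,[0,0,0],[0,0,0]]]'

```text
t: 25.9
tool_pos: [0.5522, 0.0811, 0.0397]
tool_rot: [-2.291, -2.148, 0.001]
contact_force: [-5.4, -1.0, 12.1]
opening: 0.033
grip_force: 42.4
```

Request:
play_rows --series '[[0.65,[0,0,0],[0,0,0]],[0.65,[0,0,0],[0,0,0]],[0.65,[0,0,0],[0,0,0]],[0.7,[0,0,-0.65],[0,0,0]],[0.7,[0,0,-0.8],[0,0,0]],[0.7,[0,0,-0.9],[0,0,0]],[0.7,[0,-0.6,-0.9],[0,0,0]],[0.75,[0,-0.8,-0.5],[0,0,0]]]'

```text
t: 26.9
tool_pos: [0.4825, 0.0855, 0.2279]
tool_rot: [2.291, 2.147, 0.003]
contact_force: [-0.2, 1.0, 1.3]
opening: 0.0641
grip_force: 0.0
```

Request:
play_rows --series '[[0.75,[-0.8,-0.7,0],[0,0,0]],[0.75,[-0.9,-0.4,0],[0,0,0]],[0.75,[-0.9,0,0],[0,0,0]],[0.75,[-0.9,0,0],[0,0,0]],[0.75,[-0.9,0,0],[0,0,0]],[0.75,[-0.9,0,0],[0,0,0]],[0.75,[-0.5,0,0],[0,0,0]],[0.75,[0,0,0],[0,0,0]]]'

```text
t: 27.9
tool_pos: [0.4079, -0.2014, 0.2246]
tool_rot: [-2.294, -2.144, 0.002]
contact_force: [0.1, 0.7, -0.1]
opening: 0.0638
grip_force: 0.0
```

Run:
```python
from h import *
s,t=grab(4)
c=np.zeros((600,800,3),np.uint8)
c[:300]=cv2.resize(s["color"][135:270,180:540],(800,300),interpolation=cv2.INTER_CUBIC)
c[300:]=cv2.resize(t["color"][140:275,110:470],(800,300),interpolation=cv2.INTER_CUBIC)
cv2.imwrite("pics/c8.png",c)
```

```text
(no output)
```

View pics/c8.png

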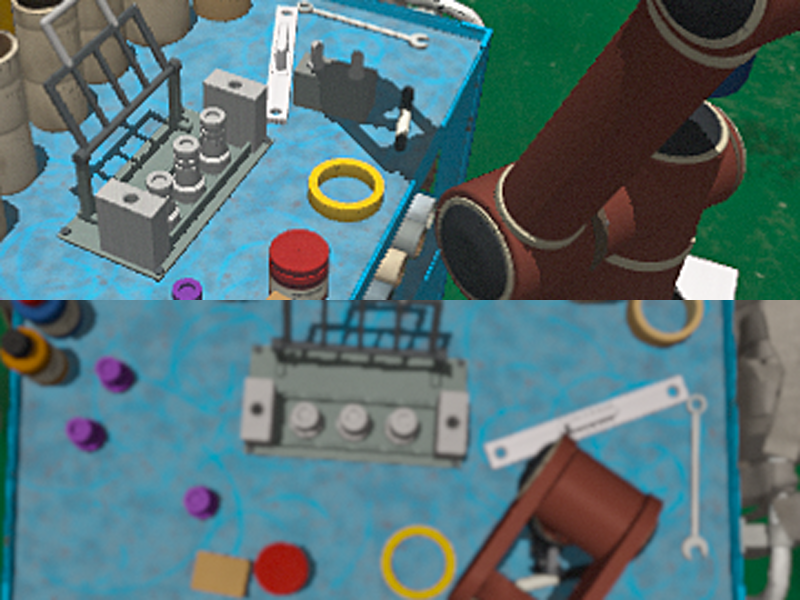

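The picture shows all three plugs upright in the trough and the flap open. The bar has been knocked: its holes are now near (335,209) and (415,179) in the top image. I'll measure it afresh.

Run:
```python
from h import *
s,t=load("scene4"),load("top4")
a=[dark(t,335,209.3,4),dark(t,415.1,178.7,4)];b=[dark(s,303.8,185.4,3),dark(s,308.3,139.5,3)]
print(np.round(a,1),np.round(b,1))
A=[onz(t,x,.008) for x in a];B=[onz(s,x,.008) for x in b]
for n,P in(("top",A),("sc",B)):
    d=P[1]-P[0];print(n,np.round(P,4),"L",np.linalg.norm(d),"mid",((P[0]+P[1])/2).round(4),"dir",np.degrees(np.arctan2(d[1],d[0])))
# white bar mask in top: minAreaRect
h=cv2.cvtColor(t["color"],cv2.COLOR_BGR2HSV);m=((h[...,1]<50)&(h[...,2]>150)).astype(np.uint8);M=np.zeros_like(m);M[165:220,325:430]=1;m*=M
pts=cv2.findNonZero(m);r=cv2.minAreaRect(pts);print(r,onz(t,r[0],.01))
# pins
p1=[(325+172/5,155+315/5),(325+182/5,155+417/5)];p2=[(165+630/4,120+142/4),(165+705/4,120+158/4)]
S0,T0=load("scene0"),load("top0")
for x,y in zip(p1,p2): print("pin",x,y,tri(T0,x,S0,y)[0].round(4),onz(T0,x,.11).round(4))
from station import ctrl;print(ctrl.get_obs()["tool_pos"])
```

```text
[[334.8 208.3]
 [412.7 180.5]] [[303.6 184.8]
 [308.4 140.4]]
top [[ 0.5116 -0.1858  0.008 ]
 [ 0.5996 -0.4277  0.008 ]] L 0.25739451206043196 mid [ 0.5556 -0.3067  0.008 ] dir -70.00619262534167
sc [[ 0.5126 -0.1865  0.008 ]
 [ 0.601  -0.4279  0.008 ]] L 0.257053322608625 mid [ 0.5568 -0.3072  0.008 ] dir -69.88127578017277
((377.58001708984375, 194.6793212890625), (98.157958984375, 44.6931037902832), 2.516875743865967) [ 0.55430511 -0.31768466  0.01      ]
pin (359.4, 218.0) (322.5, 155.5) [ 0.4745 -0.2446  0.0971] [ 0.4723 -0.2427  0.11  ]
pin (361.4, 238.4) (341.25, 159.5) [ 0.4146 -0.2498  0.0972] [ 0.4138 -0.2475  0.11  ]
[ 0.40821766 -0.19989645  0.22461998]
```

Run:
```python
from h import *
q=[.5562,-.307]
plan([([*q,.12],20,6,.5),([*q,.02],20,5,.5),([*q,.018],20,4,0)])
```

```text
[[0.5, [-0.32, 0.52, 0.35], [-0, -0, -0.49]], [0.5, [-0.36, 0.49, 0.35], [-0, -0, -0.5]], [0.5, [-0.39, 0.47, 0.35], [-0, -0, -0.49]], [0.5, [-0.43, 0.44, 0.35], [-0, -0, -0.5]], [0.5, [-0.45, 0.4, 0.34], [-0, -0, -0.49]], [0.5, [-0.48, 0.38, 0.35], [-0.01, -0.01, -0.5]], [0.5, [-0, -0, 0.4], [0, 0, 0]], [0.5, [-0, -0, 0.4], [0, 0, 0]]]
[[0.5, [-0, -0, 0.4], [0, 0, 0]], [0.5, [-0, -0, 0.4], [0, 0, 0]], [0.5, [-0, -0, 0.4], [0, 0, 0]], [0, [-0, -0, 0.01], [0, 0, 0]], [0, [-0, -0, 0.01], [0, 0, 0]], [0, [-0, -0, 0.01], [0, 0, 0]], [0, [-0, -0, 0.01], [0, 0, 0]]]
```

Request:
play_rows --series '[[0.5,[-0.32,0.52,0.35],[0,0,-0.49]],[0.5,[-0.36,0.49,0.35],[0,0,-0.5]],[0.5,[-0.39,0.47,0.35],[0,0,-0.49]],[0.5,[-0.43,0.44,0.35],[0,0,-0.5]],[0.5,[-0.45,0.4,0.34],[0,0,-0.49]],[0.5,[-0.48,0.38,0.35],[0,0,-0.5]],[0.5,[0,0,0.4],[0,0,0]],[0.5,[0,0,0],[0,0,0]]]'

```text
t: 29.0
tool_pos: [0.5549, -0.3049, 0.0973]
tool_rot: [-1.796, -2.569, 0.001]
contact_force: [0.4, 0.1, -0.5]
opening: 0.0428
grip_force: 0.0
```

Run:
```python
from h import *
q=[.5562,-.307]
plan([([*q,.018],20,5,.5)])
```

```text
[[0.5, [-0.01, 0, 0.32], [-0.01, -0.01, 0]], [0.5, [-0.01, 0, 0.32], [-0.01, -0.01, 0]], [0.5, [-0.01, 0, 0.32], [-0, -0.01, 0]], [0.5, [-0.01, 0.01, 0.31], [-0.01, -0, 0.01]], [0.5, [-0.01, 0, 0.32], [-0, -0.01, 0]]]
```

Request:
play_rows --series '[[0.5,[-0.01,0,0.32],[0,0,0]],[0.5,[-0.01,0,0.32],[0,0,0]],[0.5,[0,0,0.32],[0,0,0]],[0.5,[0,0,0.31],[0,0,0]],[0.5,[0,0,0.32],[0,0,0]],[0,[0,0,0],[0,0,0]],[0,[0,0,0],[0,0,0]],[0,[0,0,0],[0,0,0]]]'

```text
t: 30.0
tool_pos: [0.5566, -0.3081, 0.0205]
tool_rot: [-1.8, -2.573, 0.001]
contact_force: [-0.4, 0.6, -4.8]
opening: 0.0136
grip_force: 42.0
```

Request:
play_rows --series '[[0,[0,0,0],[0,0,0]],[0,[0,0,0],[0,0,0]]]' --force 60

```text
t: 30.25
tool_pos: [0.5566, -0.3081, 0.0205]
tool_rot: [-1.8, -2.573, 0.001]
contact_force: [-0.3, 0.1, -3.7]
opening: 0.0134
grip_force: 62.4
```

Run:
```python
from h import *
from station import ctrl
p=ctrl.get_obs()["tool_pos"]
a=rk(0,0,0)
plan([([p[0],p[1],.22],20,6,0),([a[0],a[1],.22],-3.6,10,0)])
```

```text
[[0, [0, -0, -0.66], [-0, -0, 0]], [0, [0, -0, -0.67], [-0, -0, 0]], [0, [0, -0, -0.66], [-0, -0, 0]], [0, [0, -0, -0.67], [-0, -0, 0]], [0, [0, -0, -0.66], [-0.01, -0, 0]], [0, [0, -0, -0.67], [-0, -0.01, 0.01]], [0, [0.62, 0.21, -0], [0, 0, 0.29]], [0, [0.62, 0.18, -0], [0, 0, 0.3]]]
[[0, [0.63, 0.15, -0], [0, 0, 0.29]], [0, [0.64, 0.13, -0], [0, 0, 0.3]], [0, [0.64, 0.1, -0], [0, 0, 0.29]], [0, [0.65, 0.08, -0], [0, 0, 0.3]], [0, [0.65, 0.05, -0], [0, 0, 0.29]], [0, [0.65, 0.02, -0], [0, 0, 0.3]], [0, [0.65, -0, -0], [0, 0, 0.29]], [0, [0.64, -0.04, -0], [0, 0, 0.3]]]
```

Request:
play_rows --series '[[0,[0,0,-0.66],[0,0,0]],[0,[0,0,-0.67],[0,0,0]],[0,[0,0,-0.66],[0,0,0]],[0,[0,0,-0.67],[0,0,0]],[0,[0,0,-0.66],[0,0,0]],[0,[0,0,-0.67],[0,0,0]],[0,[0.62,0.21,0],[0,0,0.29]],[0,[0.62,0.18,0],[0,0,0.3]]]'

```text
t: 31.25
tool_pos: [0.5553, -0.2428, 0.2208]
tool_rot: [-1.908, -2.496, 0.001]
contact_force: [-0.4, -0.1, -4.4]
opening: 0.0133
grip_force: 62.7
```

Request:
play_rows --series '[[0,[0.63,0.15,0],[0,0,0.29]],[0,[0.64,0.13,0],[0,0,0.3]],[0,[0.64,0.1,0],[0,0,0.29]],[0,[0.65,0.08,0],[0,0,0.3]],[0,[0.65,0.05,0],[0,0,0.29]],[0,[0.65,0.02,0],[0,0,0.3]],[0,[0.65,0,0],[0,0,0.29]],[0,[0.64,-0.04,0],[0,0,0.3]]]'

```text
t: 32.25
tool_pos: [0.5474, 0.0175, 0.2201]
tool_rot: [-2.29, -2.149, 0.002]
contact_force: [0.3, -0.3, -4.0]
opening: 0.0132
grip_force: 62.6
```

Run:
```python
from h import *
from station import ctrl
p=ctrl.get_obs()["tool_pos"];print(p)
a=rk(0,0,0)
plan([([a[0],a[1],.138],-3.6,6,0)])
```

```text
[0.54739215 0.01748815 0.22007125]
[[0, [-0, 0, 0.27], [-0, 0, -0]], [0, [-0, 0, 0.27], [-0, 0, -0]], [0, [-0, 0.01, 0.28], [-0, 0, -0]], [0, [-0.01, 0, 0.27], [-0, 0, -0]], [0, [-0, 0.01, 0.28], [-0.01, 0, -0]], [0, [-0.01, 0, 0.27], [-0, 0, -0]]]
```

Request:
play_rows --series '[[0,[0,0.01,0.27],[0,0,0]],[0,[0,0,0.27],[0,0,0]],[0,[0,0,0.28],[0,0,0]],[0,[0,0,0.27],[0,0,0]],[0,[0,0,0.28],[0,0,0]],[0,[0,0,0.27],[0,0,0]],[0,[0,0,0],[0,0,0]]]'

```text
t: 33.12
tool_pos: [0.5471, 0.0165, 0.1363]
tool_rot: [-2.287, -2.149, 0.005]
contact_force: [-0.0, 0.2, -5.2]
opening: 0.0131
grip_force: 62.4
```

Run:
```python
from h import *
s,t=grab(5)
from station import ctrl
o=ctrl.get_obs();print(o["tool_pos"],o["tool_rot"])
c=np.zeros((600,800,3),np.uint8)
c[:,:400]=cv2.resize(s["color"][130:280,205:305],(400,600),interpolation=cv2.INTER_CUBIC)
c[:400,400:]=cv2.resize(t["color"][145:245,200:240],(160,400),interpolation=cv2.INTER_CUBIC).repeat(1,1) if 0 else 0
c[:300,400:]=cv2.resize(t["color"][160:220,210:330],(400,200)) if 0 else 0
b=cv2.resize(t["color"][165:215,205:335],(400,154),interpolation=cv2.INTER_CUBIC);c[:154,400:]=b
L=cv2.resize(t["color"][170:220,205:255],(400,400),interpolation=cv2.INTER_CUBIC)[:220]
Rr=cv2.resize(t["color"][170:220,285:335],(400,400),interpolation=cv2.INTER_CUBIC)[:220]
c[156:376,400:]=L;c[380:600,400:]=Rr
cv2.imwrite("pics/c9.png",c)
```

```text
[0.54832851 0.01642062 0.13829212] [-2.28841334e+00 -2.15111180e+00  1.24812663e-03]
```

View pics/c9.png

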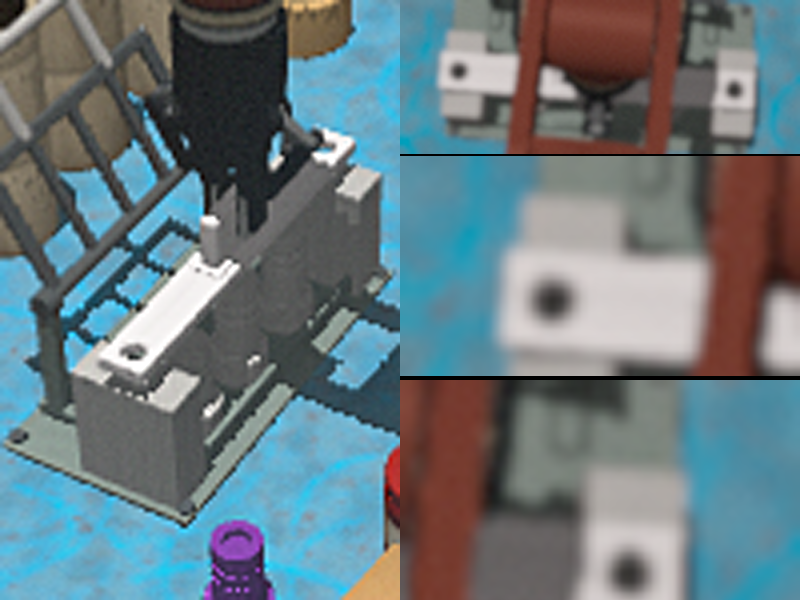

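The bar hovers over the blocks. Its holes show at about (224,188) and (314,194) in the top view, so I'll compare them with the block holes.

Run:
```python
from h import *
s,t=load("scene5"),load("top5")
a=[dark(t,224,187.9,4),dark(t,313.75,194,4)];b=[dark(s,205+133/4,130+352/4,4),dark(s,205+330/4,130+151/4,3)]
print(np.round(a,1),np.round(b,1))
for z in(.128,):
  for n,d,P in(("top",t,a),("sc",s,b)):
    X=[onz(d,p,z-.003) for p in P];D=X[0]-X[1];print(n,np.round(X,4),np.linalg.norm(D),"mid",((X[0]+X[1])/2).round(4),"yaw",np.degrees(np.arctan2(-D[0],D[1])))
S0=load("scene0");q=dark(S0,239.2,223.8,4);print("block h1 scene",q,onz(S0,q,.097))
```

```text
[[223.6 187.6]
 [313.2 193.8]] [[237.9 217.7]
 [288.7 168. ]]
top [[ 0.5554  0.1467  0.125 ]
 [ 0.5395 -0.1089  0.125 ]] 0.2560848972126232 mid [0.5475 0.0189 0.125 ] yaw -3.557859924536821
sc [[ 0.5547  0.1481  0.125 ]
 [ 0.5276 -0.1052  0.125 ]] 0.25472533829966554 mid [0.5411 0.0215 0.125 ] yaw -6.111625119769838
block h1 scene (np.float64(238.34482195360994), np.float64(223.9717412610258)) [0.55824662 0.14313197 0.097     ]
```

Request:
play_rows --series '[[0,[-0.05,0.02,0],[0,0,0]],[0,[0,0,0.06],[0,0,0]],[0,[0,0,0.06],[0,0,0]],[0,[0,0,0.06],[0,0,0]],[0,[0,0,0.06],[0,0,0]],[0,[0,0,0.04],[0,0,0]],[0,[0,0,0],[0,0,0]]]'

```text
t: 34.1
tool_pos: [0.5488, 0.0139, 0.1239]
tool_rot: [-2.288, -2.151, 0.002]
contact_force: [0.1, 0.0, -4.9]
opening: 0.0131
grip_force: 62.5
```

Run:
```python
from h import *
s,t=grab(6)
from station import ctrl
o=ctrl.get_obs();print(o["tool_pos"],o["contact_force"])
a=[dark(t,224.5,188.5,4),dark(t,313.2,194.5,4)]
print(np.round(a,1))
X=[onz(t,p,.11) for p in a];D=X[0]-X[1];print(np.round(X,4),np.linalg.norm(D),"mid",((X[0]+X[1])/2).round(4))
```

```text
[0.54904409 0.01388136 0.12423714] [-0.25237447  0.17810859 -3.81329066]
[[224.9 188. ]
 [313.7 194. ]]
[[ 0.5567  0.1443  0.11  ]
 [ 0.5409 -0.1117  0.11  ]] 0.25648041714435893 mid [0.5488 0.0163 0.11  ]
```

Request:
play_rows --series '[[0,[0,-0.01,0.04],[0,0,0]],[0,[0,0,0.02],[0,0,0]],[0,[0,0,0.02],[0,0,0]],[0,[0,0,0],[0,0,0]]]'

```text
t: 34.7
tool_pos: [0.5485, 0.0139, 0.1203]
tool_rot: [-2.288, -2.151, 0.001]
contact_force: [-0.1, -0.4, -3.8]
opening: 0.0133
grip_force: 62.7
```

Request:
play_rows --series '[[0,[0,0,0.02],[0,0,0]],[0,[0,0,0.02],[0,0,0]],[0,[0,0,0],[0,0,0]]]'

```text
t: 35.08
tool_pos: [0.5487, 0.0139, 0.1202]
tool_rot: [-2.288, -2.151, 0.002]
contact_force: [-6.1, 0.5, 6.4]
opening: 0.0133
grip_force: 64.5
```

Request:
play_rows --series '[[0.4,[0,0,-0.02],[0,0,0]],[0.5,[0,0,0],[0,0,0]],[0.5,[0,0,0],[0,0,0]],[0.5,[0,0,-0.5],[0,0,0]],[0.5,[0,0,-0.7],[0,0,0]],[0.5,[0,0,-0.8],[0,0,0]],[0.5,[-0.4,-0.2,0],[0,0,0]],[0.5,[-0.8,-0.2,0],[0,0,0]]]'

```text
t: 36.08
tool_pos: [0.5252, -0.0447, 0.2201]
tool_rot: [2.286, 2.154, 0.0]
contact_force: [0.1, -0.2, -0.0]
opening: 0.0426
grip_force: 0.0
```

Run:
```python
from h import *
q=[.4745,-.2446]
plan([([*q,.16],-3.6,6,.5),([*q,.16],-3.6,1,.5)])
```

```text
[[0.5, [-0.68, -0.13, 0.2], [0, 0, 0]], [0.5, [-0.67, -0.13, 0.2], [0, 0, 0]], [0.5, [-0.68, -0.13, 0.2], [0, 0, 0.01]], [0.5, [-0.67, -0.13, 0.2], [0, 0, 0]], [0.5, [-0.68, -0.13, 0.2], [0, 0, 0.01]], [0.5, [-0.67, -0.12, 0.2], [0, 0, 0]], [0.5, [-0, -0, 0], [0, 0, 0]]]
```

Request:
play_rows --series '[[0.5,[-0.68,-0.13,0.2],[0,0,0]],[0.5,[-0.67,-0.13,0.2],[0,0,0]],[0.5,[-0.68,-0.13,0.2],[0,0,0]],[0.5,[-0.67,-0.13,0.2],[0,0,0]],[0.5,[-0.68,-0.13,0.2],[0,0,0]],[0.5,[-0.67,-0.12,0.2],[0,0,0]],[0.5,[0,0,0],[0,0,0]]]'

```text
t: 36.95
tool_pos: [0.4729, -0.2458, 0.1582]
tool_rot: [-2.29, -2.146, 0.002]
contact_force: [-0.5, -0.1, 0.0]
opening: 0.0428
grip_force: 0.0
```

Run:
```python
from h import *
s,t=grab(7)
from station import ctrl
o=ctrl.get_obs();print(o["tool_pos"],o["contact_force"])
a=[dark(t,225,188.3,4),dark(t,313.2,194.5,4)]
X=[onz(t,p,.11) for p in a];D=X[0]-X[1];print(np.round(X,4),np.linalg.norm(D),"mid",((X[0]+X[1])/2).round(4))
c=np.zeros((600,800,3),np.uint8)
c[:,:480]=cv2.resize(s["color"][130:280,200:320],(480,600),interpolation=cv2.INTER_CUBIC)
c[:320,480:]=cv2.resize(s["color"][110:190,300:380],(320,320),interpolation=cv2.INTER_CUBIC)
c[330:530,480:]=cv2.resize(t["color"][155:230,210:330],(320,200),interpolation=cv2.INTER_CUBIC)
cv2.imwrite("pics/c10.png",c)
q=[.4745,-.2446]
plan([([*q,.072],-3.6,4,.5)])
```

```text
[ 0.47391372 -0.24436599  0.15918857] [0.12551289 0.06880173 0.12980174]
[[ 0.5559  0.144   0.11  ]
 [ 0.5401 -0.1111  0.11  ]] 0.2556790381645526 mid [0.548  0.0165 0.11  ]
[[0.5, [-0, 0, 0.44], [-0, -0, 0]], [0.5, [-0, 0, 0.43], [-0, -0, 0]], [0.5, [-0, 0.01, 0.44], [-0.01, -0, 0]], [0.5, [-0, 0, 0.43], [-0, -0, 0]]]
```

View pics/c10.png

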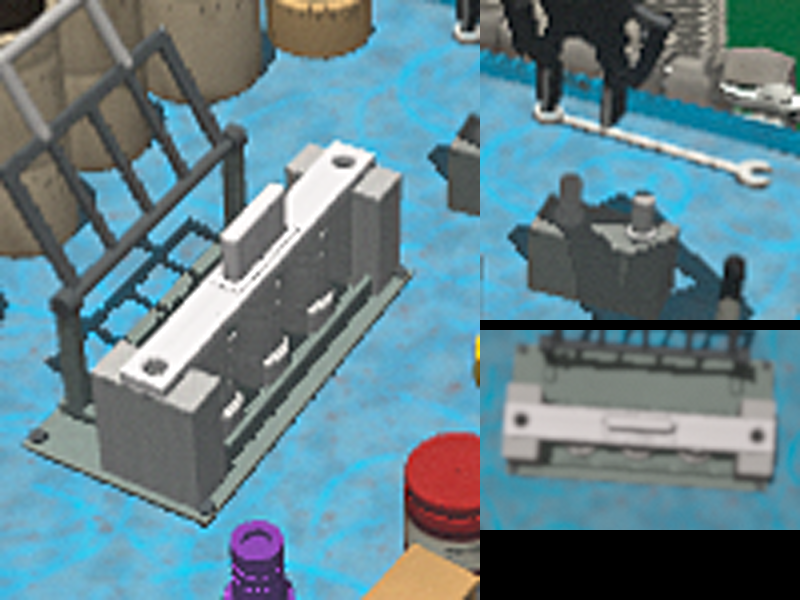

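The bar lies flat with its holes over the block holes, within 0.5 mm. The gripper's open fingers are centred above the pin at (570,185) in the crop. I'll pick that pin.

Request:
play_rows --series '[[0.5,[0,0.01,0.44],[0,0,0]],[0.5,[0,0,0.43],[0,0,0]],[0.5,[0,0,0.44],[0,0,0]],[0.5,[0,0,0.43],[0,0,0]],[0,[0,0,0],[0,0,0]],[0,[0,0,0],[0,0,0]],[0,[0,0,0],[0,0,0]],[0,[0,0,0],[0,0,0]]]' --force 60

```text
t: 38.05
tool_pos: [0.475, -0.2448, 0.0733]
tool_rot: [2.288, 2.151, -0.0]
contact_force: [0.9, -1.1, -0.3]
opening: 0.0159
grip_force: 58.5
```

Run:
```python
from h import *
from station import ctrl
o=ctrl.get_obs();p=o["tool_pos"];print(p,o["tool_rot"],o["contact_force"],o["opening"])
off=p[:2]-np.array([.4745,-.2446])
h=np.array([.5402,-.1111])
plan([([p[0],p[1],.225],-3.6,6,0),([*h,.225],-3.6,4,0)])
```

```text
[ 0.47501389 -0.24478914  0.07330597] [ 2.28838385e+00  2.15105375e+00 -3.40224728e-04] [ 0.92388138 -1.09640522 -0.32046373] 0.015912099860029925
[[0, [-0, 0, -0.51], [0, 0, 0]], [0, [-0, 0, -0.5], [0, 0, 0]], [0, [-0, 0, -0.51], [0, 0, 0]], [0, [-0, 0, -0.5], [0, 0, 0]], [0, [-0, 0, -0.51], [0, 0, 0]], [0, [-0, 0, -0.5], [0, 0.01, 0.01]], [0, [0.69, 0.28, -0], [0, -0, -0]], [0, [0.69, 0.28, -0], [0, -0, -0]]]
[[0, [0.68, 0.29, -0], [0, -0, -0]], [0, [0.69, 0.28, -0], [0, -0, -0]]]
```

Request:
play_rows --series '[[0,[0,0,-0.51],[0,0,0]],[0,[0,0,-0.5],[0,0,0]],[0,[0,0,-0.51],[0,0,0]],[0,[0,0,-0.5],[0,0,0]],[0,[0,0,-0.51],[0,0,0]],[0,[0,0,-0.5],[0,0,0]],[0,[0.69,0.28,0],[0,0,0]],[0,[0.69,0.28,0],[0,0,0]]]'

```text
t: 39.05
tool_pos: [0.5071, -0.1771, 0.2247]
tool_rot: [2.29, 2.15, -0.001]
contact_force: [-0.2, -0.1, -1.8]
opening: 0.0162
grip_force: 59.6
```

Request:
play_rows --series '[[0,[0.68,0.29,0],[0,0,0]],[0,[0.69,0.28,0],[0,0,0]],[0,[0,0,0.2],[0,0,0]],[0,[0,0,0.2],[0,0,0]],[0,[0,0,0],[0,0,0]],[0,[0,0,0],[0,0,0]]]'

```text
t: 39.8
tool_pos: [0.5391, -0.1116, 0.2036]
tool_rot: [-2.29, -2.149, 0.002]
contact_force: [-0.0, -0.3, -0.3]
opening: 0.0164
grip_force: 59.6
```

Run:
```python
from h import *
s,t=grab(8)
from station import ctrl
o=ctrl.get_obs();p=o["tool_pos"];print(p,o["tool_rot"],o["contact_force"],o["opening"])
u=proj(s,[[.5402,-.1111,.11],[*p[:2],p[2]-.0713],[*p[:2],p[2]-.012]]);print(u)
x,y=u[0].astype(int)
crop(s,x-40,y-40,x+40,y+35,8,"pics/c11.png");print(x-40,y-40)
```

```text
[ 0.53942506 -0.11141001  0.20413516] [-2.28988492e+00 -2.15031565e+00  1.00536310e-03] [ 0.04003591 -0.31272181 -0.87181627] 0.015905743550624775
[[285.67380874 169.85251941]
 [285.95647343 163.68058371]
 [285.96531484 147.04699054]]
245 129
```

View pics/c11.png

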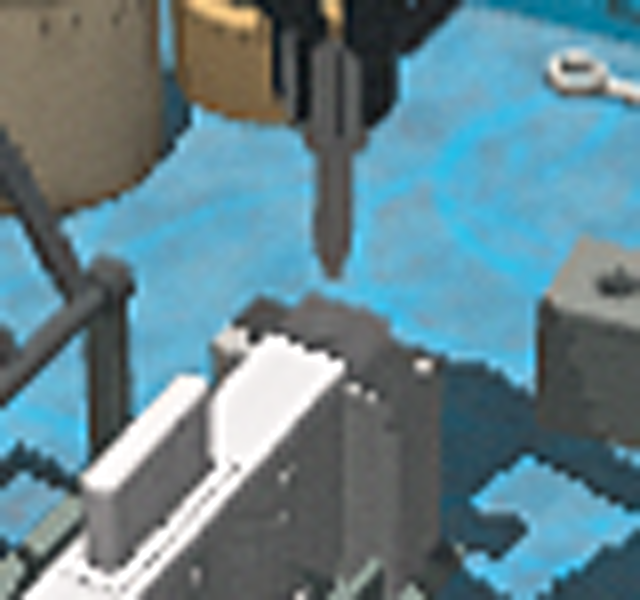

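The pin tip is at crop (335,277), almost above the hole (scene pixel 286.9 against 285.7). I'll nudge it about 1.5 mm and lower it while watching the force.

Request:
play_rows --series '[[0,[0.02,0.03,0.1],[0,0,0]],[0,[0,0,0.1],[0,0,0]],[0,[0,0,0.1],[0,0,0]],[0,[0,0,0.1],[0,0,0]],[0,[0,0,0.1],[0,0,0]],[0,[0,0,0.1],[0,0,0]],[0,[0,0,0.1],[0,0,0]],[0,[0,0,0],[0,0,0]]]'

```text
t: 40.9
tool_pos: [0.5405, -0.1097, 0.168]
tool_rot: [-2.288, -2.15, 0.002]
contact_force: [-0.2, 0.2, -1.4]
opening: 0.0162
grip_force: 59.6
```

Request:
play_rows --series '[[0,[0,0,0.06],[0,0,0]],[0,[0,0,0.06],[0,0,0]],[0,[0,0,0.06],[0,0,0]],[0,[0,0,0.06],[0,0,0]],[0,[0,0,0.06],[0,0,0]],[0,[0,0,0],[0,0,0]]]'

```text
t: 41.65
tool_pos: [0.5407, -0.1098, 0.1533]
tool_rot: [-2.288, -2.151, 0.002]
contact_force: [-0.8, -0.7, -1.8]
opening: 0.0159
grip_force: 59.6
```

Request:
play_rows --series '[[0,[0,0,0.08],[0,0,0]],[0,[0,0,0.08],[0,0,0]],[0,[0,0,0.08],[0,0,0]],[0,[0,0,0.08],[0,0,0]],[0,[0,0,0.08],[0,0,0]],[0,[0,0,0.08],[0,0,0]],[0,[0,0,0],[0,0,0]]]'

```text
t: 42.52
tool_pos: [0.5406, -0.1098, 0.1292]
tool_rot: [-2.288, -2.15, 0.002]
contact_force: [0.5, -0.7, -0.0]
opening: 0.0161
grip_force: 59.6
```

Request:
play_rows --series '[[0,[0,0,0.06],[0,0,0]],[0,[0,0,0.06],[0,0,0]],[0,[0,0,0.03],[0,0,0]],[0,[0,0,0.02],[0,0,0]],[0,[0,0,0],[0,0,0]]]'

```text
t: 43.15
tool_pos: [0.5408, -0.1099, 0.1211]
tool_rot: [-2.288, -2.151, 0.002]
contact_force: [-0.6, -0.5, -0.9]
opening: 0.0161
grip_force: 59.6
```

Request:
play_rows --series '[[0,[0,0,0.03],[0,0,0]],[0,[0,0,0.03],[0,0,0]],[0,[0,0,0],[0,0,0]]]'

```text
t: 43.52
tool_pos: [0.5412, -0.11, 0.1201]
tool_rot: [-2.289, -2.151, 0.001]
contact_force: [-3.7, 2.2, 7.5]
opening: 0.0163
grip_force: 60.5
```

Request:
play_rows --series '[[0,[0,0,0.03],[0,0,0]],[0,[0,0,0],[0,0,0]],[0.3,[0,0,-0.06],[0,0,0]],[0.45,[0,0,0],[0,0,0]],[0.45,[0,0,0],[0,0,0]],[0.45,[0,0,-0.4],[0,0,0]],[0.45,[0,0,-0.6],[0,0,0]],[0.5,[0,0,-0.6],[0,0,0]]]'

```text
t: 44.52
tool_pos: [0.5411, -0.1099, 0.2018]
tool_rot: [-2.289, -2.152, 0.001]
contact_force: [0.8, 0.0, 0.5]
opening: 0.0424
grip_force: 0.0
```

Run:
```python
from h import *
q=[.4149,-.2498]
plan([([*q,.15],-3.6,6,.5),([*q,.073],-3.6,4,.5),([*q,.073],-3.6,4,0)])
```

```text
[[0.5, [-0.49, -0.39, 0.17], [-0, 0, 0]], [0.5, [-0.49, -0.39, 0.17], [-0, 0, 0]], [0.5, [-0.49, -0.39, 0.17], [-0, 0, 0]], [0.5, [-0.49, -0.39, 0.18], [-0, 0, 0]], [0.5, [-0.49, -0.39, 0.17], [-0, 0, 0]], [0.5, [-0.5, -0.4, 0.18], [-0, 0, 0.01]], [0.5, [0, 0, 0.38], [-0, 0, -0]], [0.5, [0, 0, 0.39], [-0, 0, -0]]]
[[0.5, [0, 0, 0.38], [-0, 0, -0]], [0.5, [0, 0, 0.39], [-0, 0, -0]], [0, [0, 0, -0], [-0, 0, -0]], [0, [0, 0, -0], [-0, 0, -0]], [0, [0, 0, -0], [-0, 0, -0]], [0, [0, 0, -0], [-0, 0, -0]]]
```

Request:
play_rows --series '[[0.5,[-0.49,-0.39,0.17],[0,0,0]],[0.5,[-0.49,-0.39,0.17],[0,0,0]],[0.5,[-0.49,-0.39,0.17],[0,0,0]],[0.5,[-0.49,-0.39,0.18],[0,0,0]],[0.5,[-0.49,-0.39,0.17],[0,0,0]],[0.5,[-0.5,-0.4,0.18],[0,0,0]],[0.5,[0,0,0],[0,0,0]],[0.5,[0,0,0],[0,0,0]]]'

```text
t: 45.52
tool_pos: [0.4151, -0.2499, 0.149]
tool_rot: [2.289, 2.151, -0.001]
contact_force: [1.3, 0.4, -0.5]
opening: 0.0425
grip_force: 0.0
```

Run:
```python
from h import *
s,t=grab(9)
plan([([.4149,-.2498,.073],-3.6,4,.5)])
c=np.zeros((600,800,3),np.uint8)
c[:,:480]=cv2.resize(s["color"][130:280,200:320],(480,600),interpolation=cv2.INTER_CUBIC)
c[:320,480:]=cv2.resize(s["color"][110:190,300:380],(320,320),interpolation=cv2.INTER_CUBIC)
cv2.imwrite("pics/c12.png",c)
```

```text
[[0.5, [-0, -0, 0.38], [-0, 0, 0]], [0.5, [-0, -0, 0.38], [-0, 0, 0]], [0.5, [-0, -0, 0.38], [-0, 0, 0.01]], [0.5, [-0, -0.01, 0.38], [-0, 0, 0]]]
```

View pics/c12.png

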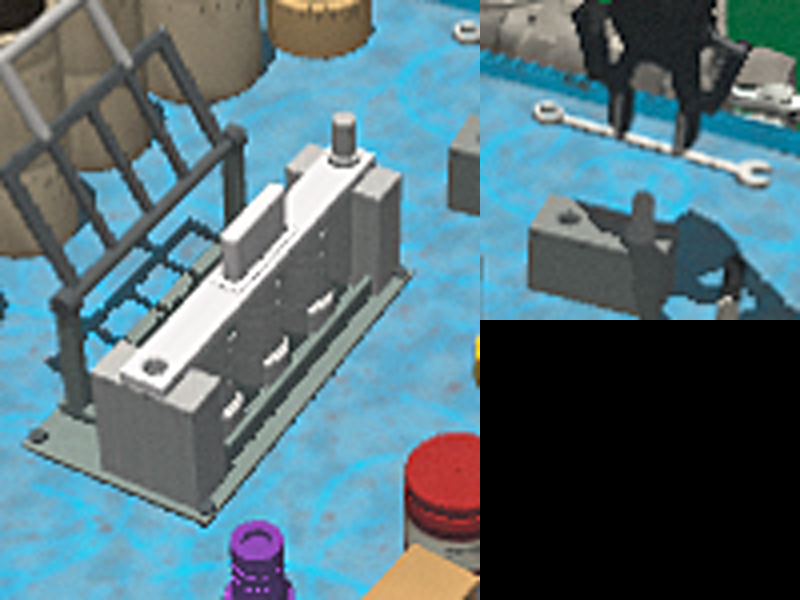

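The first pin is seated, with its collar on the bar at (343,150). The second pin is at (643,205), below the fingers. I'll pick it up.

Request:
play_rows --series '[[0.5,[0,0,0.38],[0,0,0]],[0.5,[0,0,0.38],[0,0,0]],[0.5,[0,0,0.38],[0,0,0]],[0.5,[0,0,0.38],[0,0,0]],[0,[0,0,0],[0,0,0]],[0,[0,0,0],[0,0,0]],[0,[0,0,0],[0,0,0]],[0,[0,0,0],[0,0,0]]]'

```text
t: 46.62
tool_pos: [0.4146, -0.2499, 0.0723]
tool_rot: [-2.289, -2.152, 0.001]
contact_force: [1.6, 0.5, -1.7]
opening: 0.0164
grip_force: 58.3
```

Run:
```python
from h import *
from station import ctrl
o=ctrl.get_obs();p=o["tool_pos"];print(p,o["contact_force"],o["opening"])
h=[.5565,.1453]
plan([([p[0],p[1],.235],-3.6,6,0),([*h,.235],-3.6,10,0)])
```

```text
[ 0.41464847 -0.24988162  0.07227914] [ 1.6042473   0.45237622 -1.65568383] 0.016428614998969675
[[0, [-0, -0, -0.54], [-0, 0, 0]], [0, [-0, -0, -0.54], [-0, 0, 0]], [0, [-0, -0, -0.54], [-0, 0, 0]], [0, [-0, -0, -0.54], [-0, 0, 0]], [0, [-0, -0, -0.55], [-0, 0, 0]], [0, [-0, -0, -0.54], [-0, 0, 0.01]], [0, [0.81, 0.23, -0], [-0, 0, -0]], [0, [0.81, 0.23, -0], [-0, 0, -0]]]
[[0, [0.81, 0.23, -0], [-0, 0, -0]], [0, [0.81, 0.23, -0], [-0, 0, -0]], [0, [0.8, 0.23, -0], [-0, 0, -0]], [0, [0.81, 0.24, -0], [-0, 0, -0]], [0, [0.8, 0.23, -0], [-0, 0, -0]], [0, [0.81, 0.24, -0], [-0, 0, -0]], [0, [0.8, 0.23, -0], [-0, 0, -0]], [0, [0.81, 0.24, -0.01], [-0, 0, -0]]]
```

Request:
play_rows --series '[[0,[0,0,-0.54],[0,0,0]],[0,[0,0,-0.54],[0,0,0]],[0,[0,0,-0.54],[0,0,0]],[0,[0,0,-0.54],[0,0,0]],[0,[0,0,-0.55],[0,0,0]],[0,[0,0,-0.54],[0,0,0]],[0,[0.81,0.23,0],[0,0,0]],[0,[0.81,0.23,0],[0,0,0]]]'

```text
t: 47.62
tool_pos: [0.4425, -0.1701, 0.2352]
tool_rot: [2.291, 2.15, -0.002]
contact_force: [0.6, -0.9, -0.9]
opening: 0.0165
grip_force: 59.6
```

Request:
play_rows --series '[[0,[0.81,0.23,0],[0,0,0]],[0,[0.81,0.23,0],[0,0,0]],[0,[0.8,0.23,0],[0,0,0]],[0,[0.81,0.24,0],[0,0,0]],[0,[0.8,0.23,0],[0,0,0]],[0,[0.81,0.24,0],[0,0,0]],[0,[0.8,0.23,0],[0,0,0]],[0,[0.81,0.24,0],[0,0,0]]]'

```text
t: 48.62
tool_pos: [0.5559, 0.1467, 0.2344]
tool_rot: [-2.289, -2.151, 0.003]
contact_force: [0.0, -1.2, -1.4]
opening: 0.0164
grip_force: 59.6
```

Request:
play_rows --series '[[0,[0,0,0.3],[0,0,0]],[0,[0,0,0.3],[0,0,0]],[0,[0,0,0],[0,0,0]],[0,[0,0,0],[0,0,0]]]'

```text
t: 49.12
tool_pos: [0.5556, 0.1448, 0.2042]
tool_rot: [-2.29, -2.15, 0.002]
contact_force: [0.7, -0.3, -1.9]
opening: 0.0164
grip_force: 59.6
```

Run:
```python
from h import *
s,t=grab(10)
from station import ctrl
o=ctrl.get_obs();p=o["tool_pos"];print(p,o["contact_force"],o["opening"])
q=load("scene9");a=dark(q,200+154/4,130+368/4,4);print("hole seen",a,onz(q,a,.107))
u=proj(s,[[.5561,.1442,.11],[*p[:2],p[2]-.0703]]);print(u)
x,y=u[0].astype(int)
crop(s,x-40,y-40,x+40,y+35,8,"pics/c13.png");print(x-40,y-40)
```

```text
[0.55607237 0.14511722 0.20494922] [ 0.52582027  0.27555083 -1.17369763] 0.016167478129794608
hole seen (np.float64(238.11189358372457), np.float64(221.35790297339594)) [0.55796829 0.14358635 0.107     ]
[[238.53869157 220.87806915]
 [237.77944093 214.17103388]]
198 180
```

View pics/c13.png

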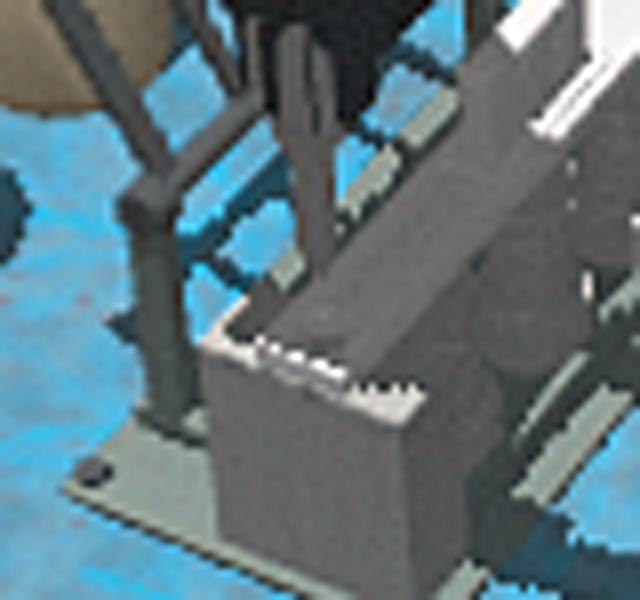

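The pin tip is at about (237.8,214.4), and the hole is just below it at (238.3,221). I'll lower it as with the first pin.

Request:
play_rows --series '[[0,[-0.02,0,0.1],[0,0,0]],[0,[0,0,0.1],[0,0,0]],[0,[0,0,0.1],[0,0,0]],[0,[0,0,0.1],[0,0,0]],[0,[0,0,0.1],[0,0,0]],[0,[0,0,0.1],[0,0,0]],[0,[0,0,0.1],[0,0,0]],[0,[0,0,0],[0,0,0]]]'

```text
t: 50.22
tool_pos: [0.5553, 0.1447, 0.1685]
tool_rot: [-2.288, -2.151, 0.003]
contact_force: [-0.7, -0.1, -1.7]
opening: 0.016
grip_force: 59.6
```

Request:
play_rows --series '[[0,[0,0,0.06],[0,0,0]],[0,[0,0,0.06],[0,0,0]],[0,[0,0,0.06],[0,0,0]],[0,[0,0,0.06],[0,0,0]],[0,[0,0,0.06],[0,0,0]],[0,[0,0,0],[0,0,0]]]'

```text
t: 50.98
tool_pos: [0.5554, 0.1447, 0.1538]
tool_rot: [-2.288, -2.151, 0.002]
contact_force: [-0.3, -0.2, -2.0]
opening: 0.016
grip_force: 59.6
```

Request:
play_rows --series '[[0,[0,0,0.08],[0,0,0]],[0,[0,0,0.08],[0,0,0]],[0,[0,0,0.08],[0,0,0]],[0,[0,0,0.08],[0,0,0]],[0,[0,0,0.08],[0,0,0]],[0,[0,0,0.08],[0,0,0]],[0,[0,0,0.06],[0,0,0]],[0,[0,0,0],[0,0,0]]]'

```text
t: 51.98
tool_pos: [0.5554, 0.1447, 0.1268]
tool_rot: [-2.288, -2.151, 0.002]
contact_force: [-0.6, -0.6, -2.0]
opening: 0.0166
grip_force: 59.6
```

Request:
play_rows --series '[[0,[0,0,0.06],[0,0,0]],[0,[0,0,0.03],[0,0,0]],[0,[0,0,0.02],[0,0,0]],[0,[0,0,0.02],[0,0,0]],[0,[0,0,0],[0,0,0]]]'

```text
t: 52.6
tool_pos: [0.5555, 0.1447, 0.1206]
tool_rot: [-2.288, -2.151, 0.002]
contact_force: [0.5, 0.1, -1.5]
opening: 0.0166
grip_force: 59.6
```

Request:
play_rows --series '[[0,[0,0,0.03],[0,0,0]],[0,[0,0,0.03],[0,0,0]],[0,[0,0,0],[0,0,0]]]'

```text
t: 52.98
tool_pos: [0.5557, 0.1448, 0.1183]
tool_rot: [-2.288, -2.151, 0.001]
contact_force: [-1.3, -0.9, 3.1]
opening: 0.0165
grip_force: 59.9
```

Request:
play_rows --series '[[0,[0,0,0.03],[0,0,0]],[0,[0,0,0],[0,0,0]]]'

```text
t: 53.22
tool_pos: [0.5559, 0.1448, 0.1182]
tool_rot: [-2.288, -2.151, 0.001]
contact_force: [-4.8, -1.0, 9.0]
opening: 0.016
grip_force: 60.5
```

The second pin is seated too. I'll release, rise, draw back to the right front and check everything.

Request:
play_rows --series '[[0.3,[0,0,-0.04],[0,0,0]],[0.45,[0,0,0],[0,0,0]],[0.45,[0,0,0],[0,0,0]],[0.45,[0,0,-0.4],[0,0,0]],[0.45,[0,0,-0.8],[0,0,0]],[0.5,[0,0,-0.8],[0,0,0]],[0.5,[-0.2,-0.7,-0.3],[0,0,0]],[0.5,[-0.8,-0.8,0],[0,0,0]]]'

```text
t: 54.22
tool_pos: [0.4786, 0.0999, 0.2374]
tool_rot: [2.284, 2.153, 0.006]
contact_force: [-0.2, -0.9, 0.2]
opening: 0.0426
grip_force: 0.0
```

Request:
play_rows --series '[[0.5,[-0.8,-0.6,0],[0,0,0]],[0.5,[-0.9,0,0],[0,0,0]],[0.5,[-0.9,0,0],[0,0,0]],[0.5,[-0.9,0,0],[0,0,0]],[0.5,[-0.9,0,0],[0,0,0]],[0.5,[-0.9,0,0],[0,0,0]],[0.5,[-0.9,0,0],[0,0,0]],[0.5,[0,0,0],[0,0,0]]]'

```text
t: 55.22
tool_pos: [0.4285, -0.2104, 0.2348]
tool_rot: [2.293, 2.146, -0.001]
contact_force: [0.5, 0.3, -0.5]
opening: 0.0426
grip_force: 0.0
```

Run:
```python
from h import *
s,t=grab(11)
c=np.zeros((600,800,3),np.uint8)
c[:,:480]=cv2.resize(s["color"][130:280,200:320],(480,600),interpolation=cv2.INTER_CUBIC)
c[:200,480:]=cv2.resize(t["color"][155:230,210:330],(320,200),interpolation=cv2.INTER_CUBIC)
c[210:424,480:]=cv2.resize(t["color"][70:300,100:444],(320,214),interpolation=cv2.INTER_AREA)
cv2.imwrite("pics/c14.png",c)
```

```text
(no output)
```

View pics/c14.png

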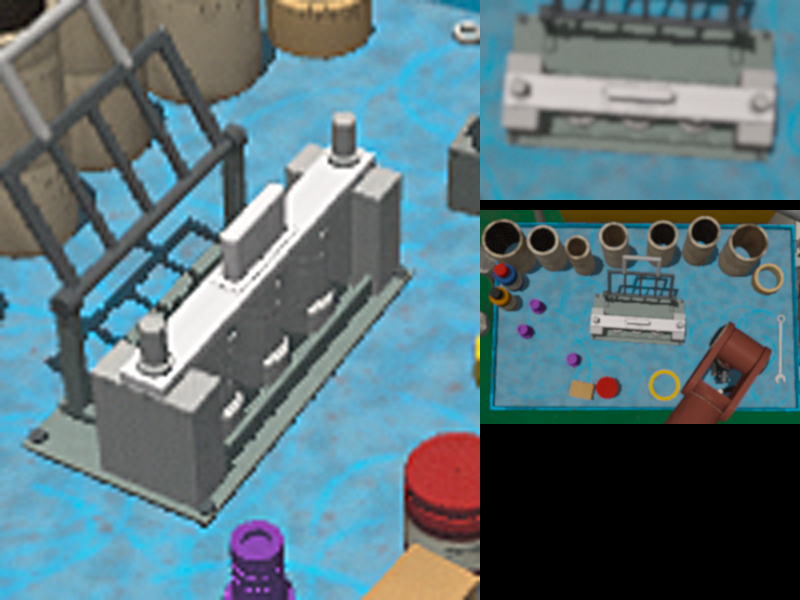

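Both pins are seated with their collars on the bar, at (152,362) and (343,152) in the crop. The plugs are upright under the bar, the flap is open, and the tin, carton and purple plugs are where they started. I'll hand the job in.

```bash
python3 -c "
from station import ctrl
print(ctrl.finish_job())"
```

```text
the job is handed in; nothing more can be done
None
```

I handed the job in at about 55 s of the 210 s: the flap stays open, all three plugs stand upright in the trough, the bar is laid and both pins are pushed down to their collars; the hand-in returned no verdict.

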